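Turn the wrong-way-up pack end plates through the twist chute and tray them

TASK

Fill the blue tray with all the battery-pack end plates that lie on the bench, each flat on the tray floor with its copper face up and none lying on another. Plates that already show copper go straight in; turn each white-side-up plate over by letting it slide down the twisted rod chute, then take it out of the cradle at the foot and put it in the tray too. Leave the battery pack, the loose cell, the tape roll and the cutters where they are.

Things in the scene. Friction and masses are not known exactly. Their poses are not given: they have to be found in the camera images.
- plate_1: pack end plate, one of up to five alike (None if absent), 50 mm long (own x) x 36 mm wide (own y) x 8 mm thick, corners notched 5 mm, 35 g. Origin at the middle of the plate (4 mm from either face). Its +z face is copper-coloured sheet with six small bright contact spots; the -z face is plain white plastic. Starts flat on the bench, either face up, any yaw. Grip it by its 36 mm or 50 mm sides
- plate_2: pack end plate, one of up to five alike (None if absent), 50 mm long (own x) x 36 mm wide (own y) x 8 mm thick, corners notched 5 mm, 35 g. Origin at the middle of the plate (4 mm from either face). Its +z face is copper-coloured sheet with six small bright contact spots; the -z face is plain white plastic. Starts flat on the bench, either face up, any yaw. Grip it by its 36 mm or 50 mm sides
- plate_3: pack end plate, one of up to five alike (None if absent), 50 mm long (own x) x 36 mm wide (own y) x 8 mm thick, corners notched 5 mm, 35 g. Origin at the middle of the plate (4 mm from either face). Its +z face is copper-coloured sheet with six small bright contact spots; the -z face is plain white plastic. Starts flat on the bench, either face up, any yaw. Grip it by its 36 mm or 50 mm sides
- plate_4: pack end plate, one of up to five alike (None if absent), 50 mm long (own x) x 36 mm wide (own y) x 8 mm thick, corners notched 5 mm, 35 g. Origin at the middle of the plate (4 mm from either face). Its +z face is copper-coloured sheet with six small bright contact spots; the -z face is plain white plastic. Starts flat on the bench, either face up, any yaw. Grip it by its 36 mm or 50 mm sides
- plate_5: pack end plate, one of up to five alike (None if absent), 50 mm long (own x) x 36 mm wide (own y) x 8 mm thick, corners notched 5 mm, 35 g. Origin at the middle of the plate (4 mm from either face). Its +z face is copper-coloured sheet with six small bright contact spots; the -z face is plain white plastic. Starts flat on the bench, either face up, any yaw. Grip it by its 36 mm or 50 mm sides
- chute: fixed twist chute: 8 bent steel rods on 2 posts form a slot that turns half over about its axis, sloping down 47 deg toward own -x. Origin on the bench; own x level, pointing uphill; all lies within 36 mm of y = 0. Top at x 155, z 327 mm; rods end at x -90, z 60; end stop at x -136. A plate let go on the bed slides through in 1 s; the face that lay down then looks up. A second stops behind it
- chute_mouth (a point): middle of a plate lying on the bed at the open top (chute frame x 124.6, y 0, z 298.1 mm). Lay it parallel to the 47 deg slope, its 50 mm length down the slope, either end first, held by its 36 mm sides, and let go. Under it lie only two rods, 28 mm wide together; guide rods at the sides begin 22 mm, above it 35 mm further down. Axes as the chute's
- chute_mid (a point): middle of the twist on the slot axis (chute frame x 18.2, y 0, z 184 mm). A plate that passes here is being turned. Axes as the chute's
- cradle (a point): middle of a plate at rest in the cradle at the foot (chute frame x -117.1, y 0, z 35.4 mm), its length down a 38 deg slope toward -x, lower end at a 16 mm high stop, on a strip 24 mm wide. Its 36 mm sides are free from 23 mm uphill to 16 mm downhill of this point, low guides beyond: grip across the chute's y, square to the slope or steeper. Axes as the chute's
- tray: blue plastic tray, 203 (own x) x 301 (own y) x 60 mm high over its flared rim, fixed. Origin at the centre of its underside; floor 2 mm thick, clear floor 166 x 266 mm, inner walls upright at x = +-83 and y = +-133 mm, rim 12 mm wide outside them at 47 to 60 mm height
- pack: shrink-wrapped blue battery pack of six cells, 43x57x72 mm, stands upright; origin under its centre. To be left alone
- cell: single blue cell, 18x65x18 mm, lying; origin under its centre. To be left alone
- kapton_roll: roll of amber tape lying flat, 89 mm across, 12 mm high; origin under its centre. To be left alone
- flush_cutters: cutting pliers with blue handles, 50x131x12 mm, lying; origin under the centre. To be left alone

How it is judged:
By the outcome, as a careful person would: the job done as asked, in the order asked, and still so for the second after the job is handed in, with the robot touching nothing.
Of plate_1, plate_2, plate_3 only 2 to 3 are there at a start; the rules pass over those that are not, and their reading is None.
Of plate_4, plate_5 only 1 to 2 are there at a start; the rules pass over those that are not, and their reading is None.
At some moment in a run one of plate_1, plate_2, plate_3, plate_4, plate_5 may be knocked a few centimetres aside while the robot is not near it.
Once in a run the grip may slacken for a moment while it holds something.
It also fails if it takes over 210 s, if anything falls off the work surface, if the arm or the gripper's body presses on something with over 40 N, if the wrist force passes 120 N, or if a joint passes its speed limit or range.

ROBOT

A 6-joint arm with a two-finger parallel gripper is mounted at the origin on a cart in front of the work surface, level with it; the furniture and walls round the work are solid. World frame = base frame: x ahead of the robot, y to its left, z up, the work surface at z = 0. Lengths are in m, angles in degrees, forces in N, time in s.
With the tool pointing down it reaches from about 0.4 to 0.825 m from the base axis. Payload 7 kg.
Tool frame: the origin (TCP) lies midway between the tips of the shut fingers; the grasp point (between the pads) lies ctrl.tcp_to_grasp behind it (ctrl.tcp_to_grasp is the distance from the TCP to the grasp point, in m); y points along the fingers, z is the direction in which the jaws open and shut, and the axes are right-handed (so a half turn about y gives the same grasp; the last joint's range is limited). The gripper opens to 88 mm and grips with 3 to 60 N. Pads are 19 mm wide; open, the fingers measure 130 mm over their backs; the gripper's body (78 mm by 193 mm) begins 47 mm behind the grasp point.
Start: joints at [-55.686, 20.546, 0.682, 0, -70.136, -16.507], TCP at [0.206, -0.643, 0.227] pointing down, gripper open.
Joint ranges: [-176.03, 176.03], [-82.01, 121.73], [-58.28, 71.71], [-173.87, 95.51], [-174.79, -0.11], [-173.66, 173.66]. Speed limits (degrees/s): [136.94, 136.94, 172.46, 180, 180, 180].

INTERFACE

Orientations are given as [roll, pitch, yaw] about the fixed x, y, z axes, in that order (R = Rz(yaw) Ry(pitch) Rx(roll)).
In Python, from plant import ctrl, snapshot, silhouettes gives the robot as it stands.
- The arm moves only by the shell command python3 -m pendant 'ROWS'. ROWS is JSON, a list that holds one entry, the list of rows, each a list of 7 numbers: the shift along the tool's x, y, z in cm, then the turn, a rotation vector about the tool's x, y, z in degrees, then the opening, from 0 (shut) to 1 (fully open). In form: [[[x, y, z, rx, ry, rz, hand], ...]]. A call has 1 to 12 rows; each row shifts and turns the commanded pose from where the row before left it, along the tool's axes as they then stand; what a row does not reach is not made up. A row lasts 1/12 s, in which the tool goes at most 41.7 mm and 7.16 degrees, less where a joint would pass 70% of its speed; a pose out of reach is approached as far as the arm can. A call with a gripper value outside its range is refused whole. The fingers move at their own pace and stop on an object; the grip force is fixed at half the most. Time passes only in rows, so rows that do not move let the fingers close. It gives the time, the measured TCP pose, the force and the opening at its end, in the units of the state.
- ctrl.get_obs(): the state, without advancing time (a new reading comes with each control period).
- snapshot(name): name is "side" or "top" or "wrist"; returns a dict with "image" (384x512x3 uint8, red, green, blue), "camera_matrix" (3x3 intrinsics, pixels), "dist_coeffs" ([k1, k2, p1, p2, k3] as OpenCV has them; the pictures are not rectified), "eye" and "orientation" of the camera in the world; the wrist camera has in their place "mount" (4x4, takes a point from camera to tool coordinates, whose origin is the TCP and whose axes are the tool frame's). Camera axes: x right, y down, z forward; pixel columns grow to the right and rows downward; lengths in m; the calibration is good to about 2 mm. A picture is of the moment at which its call begins: read the wrist's pose just before it. There is no depth.
- ctrl.close_job(): hands the job in, once; it reports no verdict.
Trained networks look in a picture, given as the dict that the camera call returned (one of the last four; its "shot" number tells which), for a name from the list of things; names that differ only in an ending like _2 or _b are one class to them, and where a whole thing is asked for, a point or a joint stands for the part that bears it (a point fixed in the world has none). Each returns a list of dicts, best first, with "confidence" (0 to 1); they miss things now and then, are a little off and sometimes report something else, mostly with a low value. They report only what shows in the picture. A call takes as long as a camera call.
- silhouettes(picture, thing): "mask" (384x512 bool, what is visible of it) and "bbox" ([left, top, width, height] in pixels, round what is visible of it).
The state is a dict: "clock": time; "joint_pos": joint angles; "qvel": joint speeds; "tau": joint torques, N m; "tool_pos": TCP position; "orientation": TCP orientation; "force": force on the tool from outside, world axes, zero at the start; "moment": the same for the moment, N m; "opening": finger opening in m.
Only numpy, scipy, OpenCV 4.12 (cv2) and the standard library are available. Lean on these libraries where they do the work, as an engineer would, in place of code of your own. Each camera call takes 0.05 s, during which the arm holds its last target.

## Working session

There is one attempt and no reset: what is moved stays moved. The work goes in short steps, Python scripts to look and compute and a shell command to move; the robot and the scene stay as the last step left them, time stands still between calls to the robot, and variables do not carry over. Pictures are saved under pics/ and viewed, and the job is handed in when it is done.

```bash
ls; mkdir -p pics
cat > h.py <<'E'
import numpy as np, cv2
from scipy.spatial.transform import Rotation as R
from plant import ctrl, snapshot, silhouettes
def save(p,n): cv2.imwrite(f'pics/{n}.png',p['image'][:,:,::-1])
E
python3 - <<'E'
from h import *
print(ctrl.get_obs(), ctrl.tcp_to_grasp)
for n in ['side','top','wrist']:
    p=snapshot(n); save(p,n+'0'); print(n,{k:(v.tolist() if hasattr(v,'tolist') else v) for k,v in p.items() if k!='image'})
E
```

```text
pics
{'clock': 0.0, 'joint_pos': array([-5.56850047e+01,  2.05903845e+01,  6.35231178e-01, -2.13480656e-02,
       -7.01350864e+01, -1.65050426e+01]), 'qvel': array([ 0.01101855,  0.1227129 , -0.01960656, -0.02558264, -0.02627392,
        0.0042043 ]), 'tau': array([ 9.44304229e-04, -5.82711160e+01,  2.93062592e+01,  6.99709520e+00,
        6.88963104e-03, -1.85733165e-04]), 'tool_pos': array([ 0.20627495, -0.64220923,  0.22564175]), 'orientation': array([-8.99077766e+01,  6.39794560e-03,  1.78026879e+01]), 'force': array([-0.11565531, -0.5517418 ,  0.58732073]), 'moment': array([-0.01124124, -0.02653661, -0.01406658]), 'opening': 0.087558223308855} 0.0188
side {'camera_matrix': [[492.99036241412836, 0.0, 262.5315940303261], [0.0, 492.99036241412836, 186.199380761571], [0.0, 0.0, 1.0]], 'dist_coeffs': [-0.07692116773161613, 0.0, 0.0, 0.0, 0.0], 'eye': [0.3031186312732398, -1.0594409911168743, 1.4972005098633072], 'orientation': [-142.07837029789727, -0.10385288352595029, -15.89194527597814], 'shot': 1}
top {'camera_matrix': [[372.36498778597297, 0.0, 252.92108544966666], [0.0, 372.36498778597297, 190.46342344972842], [0.0, 0.0, 1.0]], 'dist_coeffs': [-0.07085517394054824, 0.0, 0.0, 0.0, 0.0], 'eye': [0.302809107945154, -0.06156552285800693, 1.4951815171988434], 'orientation': [-168.3512878435542, -0.02903247008387008, -92.45778127134123], 'shot': 2}
wrist {'camera_matrix': [[280.89935504747217, 0.0, 256.9350754202705], [0.0, 280.89935504747217, 193.84176840456385], [0.0, 0.0, 1.0]], 'dist_coeffs': [-0.056580743762433695, 0.0, 0.0, 0.0, 0.0], 'mount': [[-0.00041648563634624286, 0.9514840376127279, 0.30769782694698383, -0.08429836060901025], [-0.0006865925975012072, -0.3076980531903868, 0.9514838078777018, -0.15860825769565795], [0.999999677565108, 0.00018501628894805787, 0.0007814337163509082, 0.00027227635211557466], [0.0, 0.0, 0.0, 1.0]], 'shot': 3}
```

View pics/side0.png

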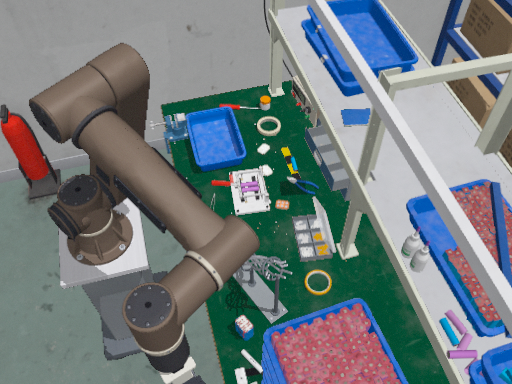

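View pics/top0.png

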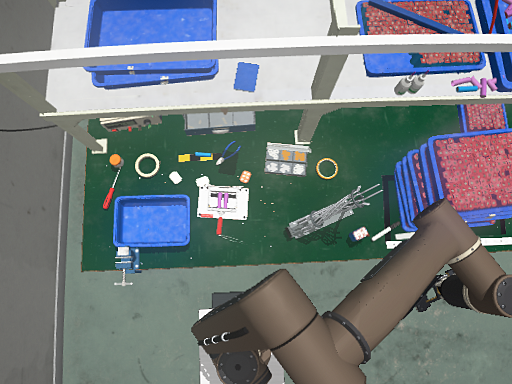

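View pics/wrist0.png

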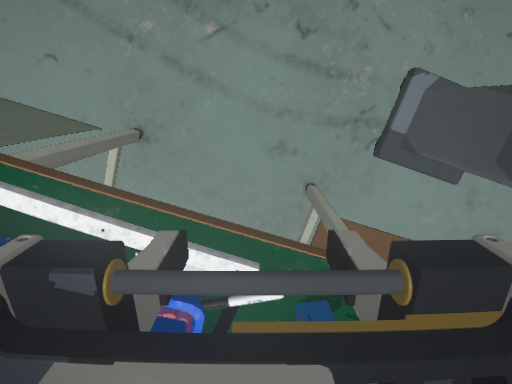

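Run:
```python
from h import *
for n in ['side','top']:
    p=snapshot(n); im=p['image'].copy()
    for t in ['plate_1','chute','tray','pack','cell','kapton_roll','flush_cutters']:
        for d in silhouettes(p,t):
            print(n,t,round(d['confidence'],2),d['bbox'],d['mask'].sum())
    if n=='top': c=im[100:280,80:400]; s=2.5
    else: c=im[90:384,150:400]; s=2
    cv2.imwrite(f'pics/{n}1.png',cv2.resize(c[:,:,::-1],None,fx=s,fy=s,interpolation=cv2.INTER_CUBIC))
```

```text
side plate_1 0.64 [261.2, 169.2, 11.6, 7.7] 70
side plate_1 0.57 [274.5, 200.5, 15.1, 12.3] 128
side plate_1 0.55 [256.0, 143.9, 10.4, 10.9] 82
side chute 0.76 [229.4, 252.9, 63.6, 68.9] 2135
side tray 0.79 [185.1, 106.5, 61.7, 69.0] 2989
side pack 0.66 [261.0, 165.8, 11.5, 9.5] 69
side pack 0.62 [235.0, 312.9, 15.7, 27.0] 352
side cell 0.61 [289.8, 159.0, 6.0, 14.4] 41
side kapton_roll 0.67 [185.6, 105.7, 61.7, 66.8] 2894
side kapton_roll 0.58 [303.0, 271.1, 26.8, 22.2] 248
side flush_cutters 0.73 [287.2, 178.2, 33.6, 14.4] 150
top plate_1 0.59 [169.4, 169.2, 10.7, 11.7] 93
top plate_1 0.58 [196.5, 178.5, 13.9, 8.8] 86
top plate_1 0.45 [242.9, 170.1, 7.3, 12.0] 98
top chute 0.83 [286.2, 184.0, 94.5, 56.3] 1532
top tray 0.91 [114.8, 196.6, 75.8, 52.6] 3907
top pack 0.61 [352.2, 227.9, 15.5, 12.4] 158
top cell 0.56 [197.0, 152.6, 11.5, 5.1] 58
top kapton_roll 0.48 [314.1, 168.7, 22.2, 7.1] 18
top flush_cutters 0.63 [218.3, 142.6, 16.6, 22.5] 110
```

View pics/top1.png

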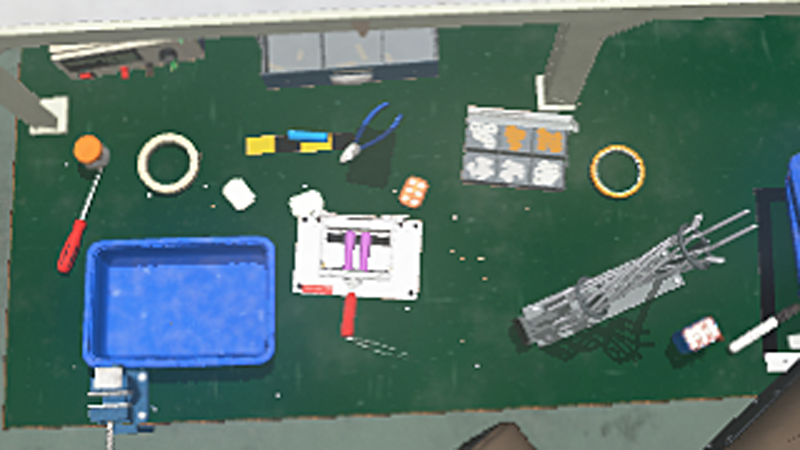

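View pics/side1.png

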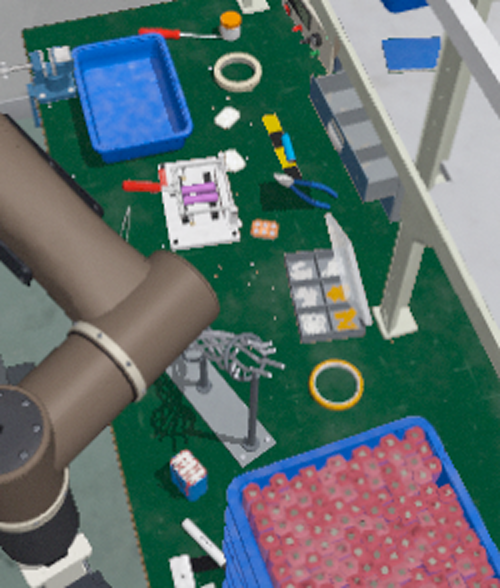

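```bash
cat >> h.py <<'E'
def campose(p,obs=None):
    if 'eye' in p: return np.array(p['eye']), R.from_euler('xyz',p['orientation'],degrees=True).as_matrix()
    T=np.eye(4);T[:3,:3]=R.from_euler('xyz',obs['orientation'],degrees=True).as_matrix();T[:3,3]=obs['tool_pos']
    M=T@np.array(p['mount']); return M[:3,3],M[:3,:3]
def pix2plane(p,uv,z=0.,obs=None):
    e,Rm=campose(p,obs)
    u=cv2.undistortPoints(np.array(uv,float).reshape(-1,1,2),np.array(p['camera_matrix']),np.array(p['dist_coeffs'])).reshape(-1,2)
    d=np.c_[u,np.ones(len(u))]@Rm.T
    return e+d*((z-e[2])/d[:,2])[:,None]
def proj(p,X,obs=None):
    e,Rm=campose(p,obs)
    Xc=(np.array(X,float).reshape(-1,3)-e)@Rm
    return cv2.projectPoints(Xc,np.zeros(3),np.zeros(3),np.array(p['camera_matrix']),np.array(p['dist_coeffs']))[0].reshape(-1,2)
def Rt(o): return R.from_euler('xyz',o,degrees=True)
def frame(x,y,z=0,yaw=0):
    T=np.eye(4);T[:3,:3]=R.from_euler('z',yaw,degrees=True).as_matrix();T[:3,3]=[x,y,z];return T
def tf(T,X): return np.array(X,float).reshape(-1,3)@T[:3,:3].T+T[:3,3]
def delta(obs,pos,rot):
    """tool-frame shift cm and rotvec deg from obs pose to target pos/rot(R)"""
    R0=Rt(obs['orientation'])
    return R0.inv().apply(np.array(pos)-obs['tool_pos'])*100,(R0.inv()*rot).as_rotvec(degrees=True)
E
python3 - <<'E'
from h import *
for n in ['side','top']:
    p=snapshot(n)
    for t,z in [('plate_1',.008),('tray',.06),('pack',.072),('cell',.018),('kapton_roll',.012),('flush_cutters',.012)]:
        for d in silhouettes(p,t):
            m=np.argwhere(d['mask'])[:,::-1]
            if len(m)<15: continue
            X=pix2plane(p,m,z)
            c,s,a=cv2.minAreaRect((X[:,:2]*1000).astype(np.float32))
            print(n,t,round(d['confidence'],2),np.round(c),np.round(s),round(a))
E
```

```text
side plate_1 0.63 [679. 239.] [50. 36.] 38
side plate_1 0.59 [662. 126.] [46. 31.] 74
side tray 0.84 [498. 312.] [339. 203.] 90
side pack 0.57 [ 408. -496.] [49. 78.] 20
side kapton_roll 0.56 [ 690. -386.] [90. 83.] 45
side flush_cutters 0.46 [770.  23.] [ 50. 128.] 41
top plate_1 0.64 [682. 241.] [55. 35.] 43
top plate_1 0.4 [668. -44.] [30. 45.] 62
top tray 0.69 [499. 324.] [306. 204.] 88
top pack 0.7 [ 407. -471.] [44. 67.] 22
top pack 0.53 [495. 321.] [308. 204.] 89
top kapton_roll 0.42 [ 690. -383.] [88. 85.] 88
```

```bash
python3 -m pendant '[[[0,-4,0,0,0,0,1],[0,-4,0,0,0,0,1],[0,-4,0,0,0,0,1],[0,-4,0,0,0,0,1],[0,-4,0,0,0,0,1],[2.8,0,2.6,0,0,0,1],[2.8,0,2.6,0,0,0,1],[2.8,0,2.6,0,0,0,1],[2.8,0,2.6,0,0,0,1],[2.8,0,2.6,0,0,0,1],[2.8,0,2.6,0,0,0,1],[2.8,0,2.6,0,0,0,1]]]'
python3 -m pendant '[[[2.8,0,2.6,0,0,0,1],[2.8,0,2.6,0,0,0,1],[2.8,0,2.6,0,0,0,1],[2.8,0,2.6,0,0,0,1],[2.8,0,2.6,0,0,0,1],[0,0,0,0,6,0,1],[0,0,0,0,6,0,1],[0,0,0,0,6,0,1],[0,0,0,0,0,0,1],[0,0,0,0,0,0,1]]]'
python3 - <<'E'
from h import *
o=ctrl.get_obs();print(o)
p=snapshot('wrist'); save(p,'w1')
E
```

```text
clock: 2.65
tool_pos: [0.3377, -0.4078, 0.4268]
orientation: [-90.0, -0.0, 17.8]
force: [1.3, 0.1, -0.1]
opening: 0.0876
clock: 3.48
tool_pos: [0.4309, -0.2427, 0.4267]
orientation: [-90.0, -0.0, 0.0]
force: [0.8, 0.3, -0.2]
opening: 0.0877
{'clock': 3.4833, 'joint_pos': array([-6.57732171e+00, -7.46765901e-01, -2.07732806e-01, -1.03719248e-03,
       -9.05258996e+01, -8.34182559e+01]), 'qvel': array([-0.46958636, -0.0085267 ,  0.05764323, -0.05150758, -0.03648941,
        1.48114619]), 'tau': array([  0.25859236, -30.01865029,  31.09339356,   7.39020377,
        -0.07424053,  -0.62090954]), 'tool_pos': array([ 0.43085652, -0.24274286,  0.42666588]), 'orientation': array([-9.00004751e+01, -1.31658177e-02,  4.43210423e-03]), 'force': array([ 0.77107913,  0.32824639, -0.17846309]), 'moment': array([ 0.00336524, -0.04347375,  0.01463505]), 'opening': 0.08771176012841055}
```

View pics/w1.png

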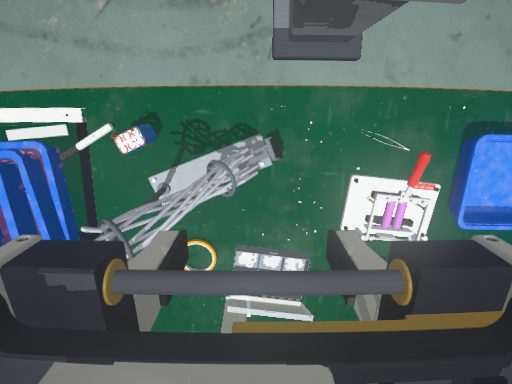

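Run:
```python
from h import *
p=snapshot('wrist');cv2.imwrite('pics/w2.png',cv2.resize(p['image'][100:280,70:300,::-1],None,fx=3.4,fy=3.3,interpolation=cv2.INTER_CUBIC))
p=snapshot('top');cv2.imwrite('pics/t2.png',cv2.resize(p['image'][140:260,250:410,::-1],None,fx=5,fy=5,interpolation=cv2.INTER_CUBIC))
save(p,'t2full')
p=snapshot('side');cv2.imwrite('pics/s2.png',cv2.resize(p['image'][230:350,200:340,::-1],None,fx=5,fy=5,interpolation=cv2.INTER_CUBIC)); save(p,'s2full')
```

```text
(no output)
```

View pics/w2.png

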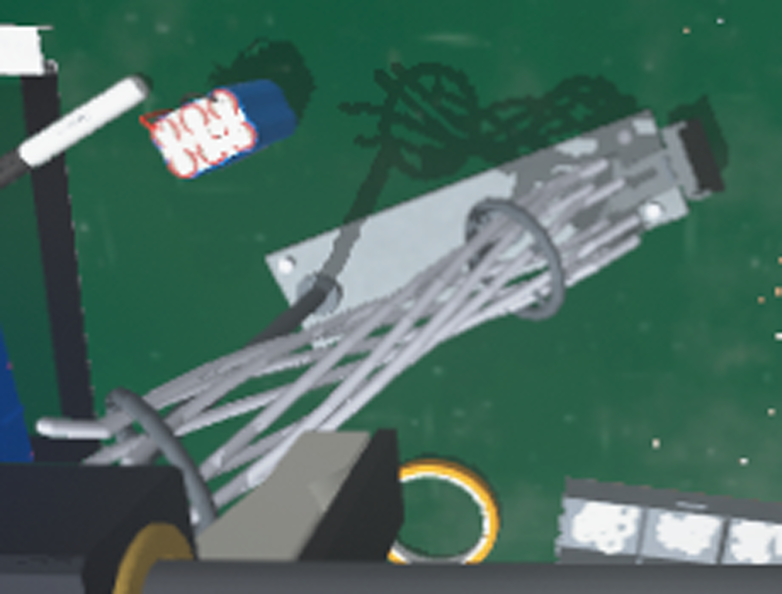

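View pics/t2.png

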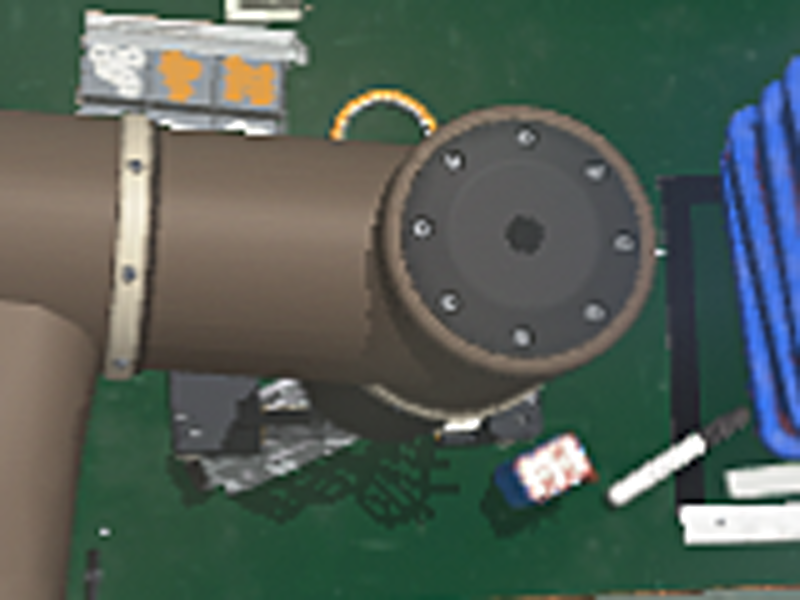

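View pics/s2.png

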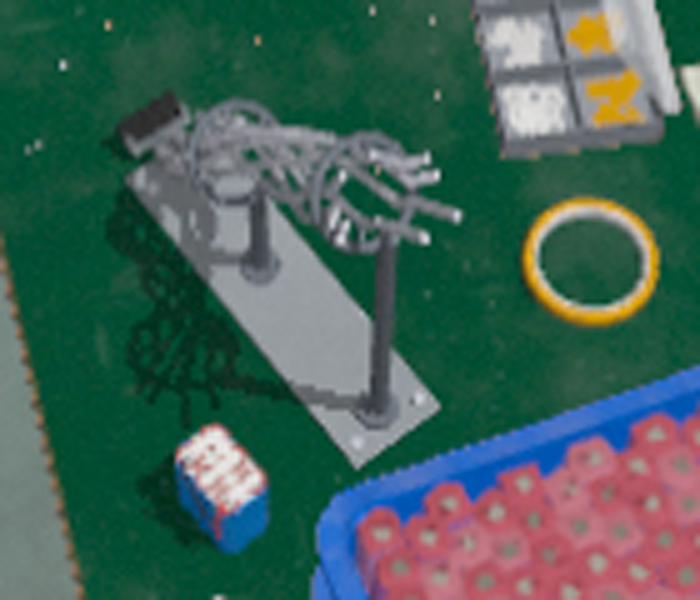

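View pics/s2full.png

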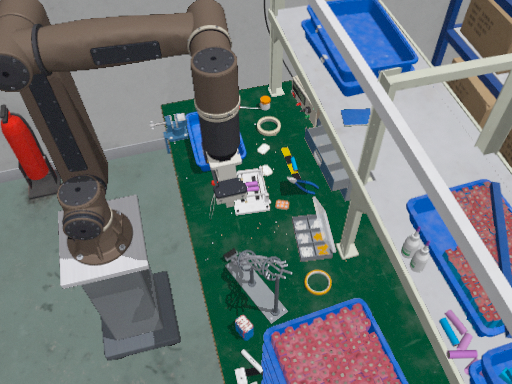

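View pics/t2full.png

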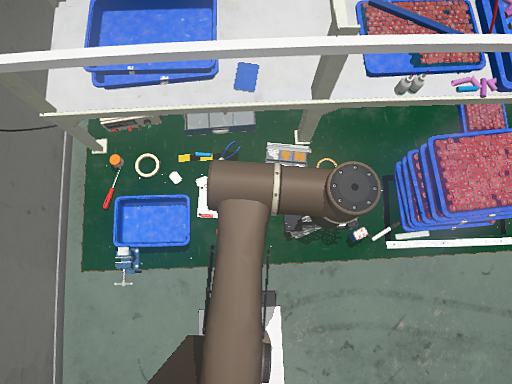

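```bash
python3 -m pendant '[[[2,-2,-3,0,0,0,1],[2,-2,-3,0,0,0,1],[2,-2,-2,0,0,0,1],[2,0,-3,0,0,0,1],[2,0,-3,0,0,0,1],[0,0,0,0,0,0,1],[0,0,0,0,0,0,1],[0,0,0,0,0,0,1]]]'
python3 - <<'E'
from h import *
o=ctrl.get_obs();print(o['tool_pos'],o['orientation'])
p=snapshot('wrist'); save(p,'w3'); cv2.imwrite('pics/w3c.png',cv2.resize(p['image'][60:260,140:340,::-1],None,fx=3.,fy=3,interpolation=cv2.INTER_CUBIC))
import pickle; pickle.dump((o,p),open('w3.pkl','wb'))
E
```

```text
clock: 4.35
tool_pos: [0.5304, -0.3837, 0.4857]
orientation: [-90.0, 0.1, -0.2]
force: [-0.6, 0.2, -0.6]
opening: 0.0875
[ 0.53040038 -0.38370808  0.48569008] [-8.99784604e+01  8.44087425e-02 -2.01049888e-01]
```

View pics/w3.png

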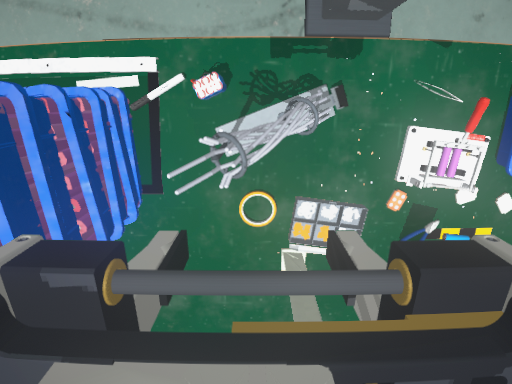

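View pics/w3c.png

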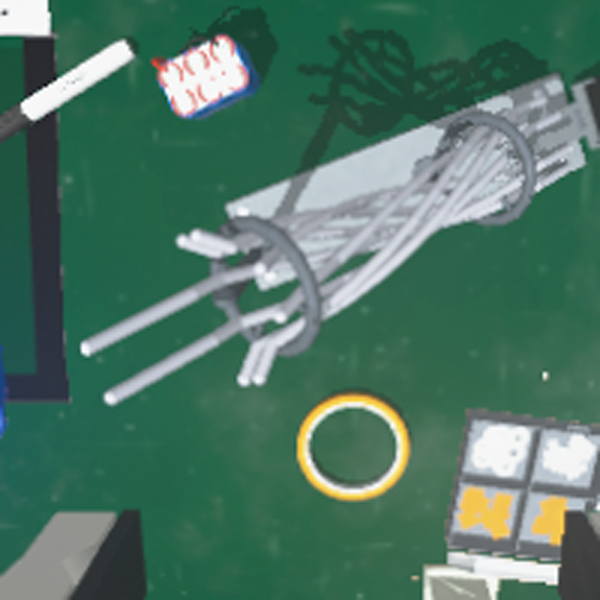

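```bash
cat > fit.py <<'E'
from h import *
import pickle
from scipy.optimize import least_squares
o,p=pickle.load(open('w3.pkl','rb'))
cr=lambda l:np.array(l,float)/3+[140,60]-0.33
tips=cr([[86,348],[111,398]]); side=cr([[180,240],[197,235],[245,380],[262,380]]); over=cr([[263,268],[281,315]])
base=cr([[228,205],[557,75],[583,160]])
s,c=np.sin(np.radians(47)),np.cos(np.radians(47))
mouth=np.array([.1246,0,.2981]); U=np.array([c,0,s]); N=np.array([-s,0,c]); Y=np.array([0,1,0])
B=pix2plane(p,base,.004,o); print(np.round(B,4)); d=B[1]-B[0]; print('base yaw',np.degrees(np.arctan2(*(B[0]-B[1])[[1,0]])),'w',np.linalg.norm(B[2]-B[1]), 'len', np.linalg.norm(d))
def model(q):
    X,Yw,yaw,yb,yo,ho,ys,hs,hb=q
    T=frame(X,Yw,0,yaw)
    tb=(.155-mouth[0]-hb*s)/c   # x=155 at rod axis
    P=[mouth+U*tb-N*hb+Y*yb*k for k in (1,-1)]
    P+=[mouth-U*.022+N*(hs*j)+Y*ys*k for k in (1,-1) for j in (1,-1)]
    P+=[mouth-U*.035+N*ho+Y*yo*k for k in (1,-1)]
    return tf(T,np.array(P))
# image: robot camera; +y chute side decide by trying
best=None
for flip in (1,-1):
  def f(q):
    uv=proj(p,model(q),o)
    if flip==1: obs=np.r_[tips,side[[0,1]],side[[2,3]],over]
    else: obs=np.r_[tips[::-1],side[[2,3]],side[[0,1]],over[::-1]]
    best=[]
    # pair ordering ambiguity: take better
    r=uv-obs
    for i in (2,4):
        a=uv[i:i+2]-obs[i:i+2]; b=uv[i:i+2]-obs[i:i+2][::-1]
        if (b**2).sum()<(a**2).sum(): r[i:i+2]=b
    reg=np.array([q[3]-.0115,q[4]-.0115,q[5]-.008,q[6]-.021,q[7]-.004,q[8]-.007])/.003
    return np.r_[r.ravel(),reg]
  for yaw0 in (-60,-30,-90):
    q=least_squares(f,[.55,-.3,yaw0,.0115,.0115,.008,.021,.004,.007],x_scale=[.01,.01,5]+[.001]*6)
    print(flip,q.cost,np.round(q.x,4));
E
python3 fit.py
```

```text
[[ 0.4973 -0.4752  0.004 ]
 [ 0.4059 -0.2354  0.004 ]
 [ 0.465  -0.2125  0.004 ]]
base yaw -69.13050646531863 w 0.0634856773486725 len 0.25661879794555165
1 222.68816931617854 [ 4.80500e-01 -3.37600e-01 -6.89766e+01 -9.40000e-03 -8.90000e-03
  1.85000e-02 -3.16000e-02  6.20000e-03  2.80000e-03]
1 222.68816931656036 [ 4.80500e-01 -3.37600e-01 -6.89766e+01 -9.40000e-03 -8.90000e-03
  1.85000e-02 -3.16000e-02  6.20000e-03  2.80000e-03]
1 222.6881693187625 [ 4.80500e-01 -3.37600e-01 -6.89766e+01 -9.40000e-03 -8.90000e-03
  1.85000e-02 -3.16000e-02  6.20000e-03  2.80000e-03]
-1 19.091737134804646 [ 4.80800e-01 -3.37600e-01 -6.90347e+01  1.11000e-02  1.09000e-02
  1.84000e-02  3.36000e-02  6.10000e-03  3.10000e-03]
-1 19.091737134808817 [ 4.80800e-01 -3.37600e-01 -6.90347e+01  1.11000e-02  1.09000e-02
  1.84000e-02  3.36000e-02  6.10000e-03  3.10000e-03]
-1 19.091737134803445 [ 4.80800e-01 -3.37600e-01 -6.90347e+01  1.11000e-02  1.09000e-02
  1.84000e-02  3.36000e-02  6.10000e-03  3.10000e-03]
```

```bash
cat >> h.py <<'E'
CH=frame(.4808,-.3376,0,-69.03)
E
python3 - <<'E'
from h import *
import pickle
o,p=pickle.load(open('w3.pkl','rb'))
B=np.array([[.4973,-.4752,.004],[.4059,-.2354,.004],[.465,-.2125,.004]])
print(np.round((B-CH[:3,3])@CH[:3,:3],4))
pts={'mouth':[.1246,0,.2981],'mid':[.0182,0,.184],'cradle':[-.1171,0,.0354],'tipL':[.155,.011,.322],'tipR':[.155,-.011,.322],'stop':[-.136,0,.03],'rodend':[-.09,0,.06]}
s=snapshot('side')
for n,(pp,oo,off,k) in {'w':(p,o,(140,60),3),'s':(s,None,(200,230),5)}.items():
    im=pp['image'][off[1]:off[1]+(200 if n=='w' else 120),off[0]:off[0]+(210 if n=='w' else 140),::-1]
    im=cv2.resize(im,None,fx=k,fy=k,interpolation=cv2.INTER_CUBIC)
    for a,X in pts.items():
        uv=(proj(pp,tf(CH,X),oo)[0]+.5-off)*k
        cv2.circle(im,tuple(int(v) for v in uv),4,(0,0,255),1); cv2.putText(im,a,tuple(int(v)+5 for v in uv),0,.5,(0,255,255),1)
    cv2.imwrite(f'pics/chk_{n}.png',im)
    print({k:np.round(tf(CH,v)[0],4) for k,v in pts.items()})
E
```

```text
[[ 0.1344 -0.0338  0.004 ]
 [-0.1222 -0.0334  0.004 ]
 [-0.1225  0.03    0.004 ]]
{'mouth': array([ 0.5254, -0.4539,  0.2981]), 'mid': array([ 0.4873, -0.3546,  0.184 ]), 'cradle': array([ 0.4389, -0.2283,  0.0354]), 'tipL': array([ 0.5465, -0.4784,  0.322 ]), 'tipR': array([ 0.526 , -0.4863,  0.322 ]), 'stop': array([ 0.4321, -0.2106,  0.03  ]), 'rodend': array([ 0.4486, -0.2536,  0.06  ])}
{'mouth': array([ 0.5254, -0.4539,  0.2981]), 'mid': array([ 0.4873, -0.3546,  0.184 ]), 'cradle': array([ 0.4389, -0.2283,  0.0354]), 'tipL': array([ 0.5465, -0.4784,  0.322 ]), 'tipR': array([ 0.526 , -0.4863,  0.322 ]), 'stop': array([ 0.4321, -0.2106,  0.03  ]), 'rodend': array([ 0.4486, -0.2536,  0.06  ])}
```

View pics/chk_w.png

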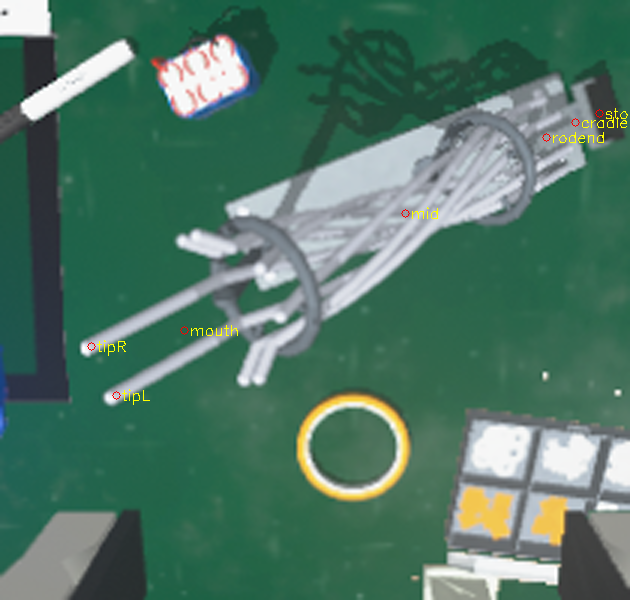

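View pics/chk_s.png

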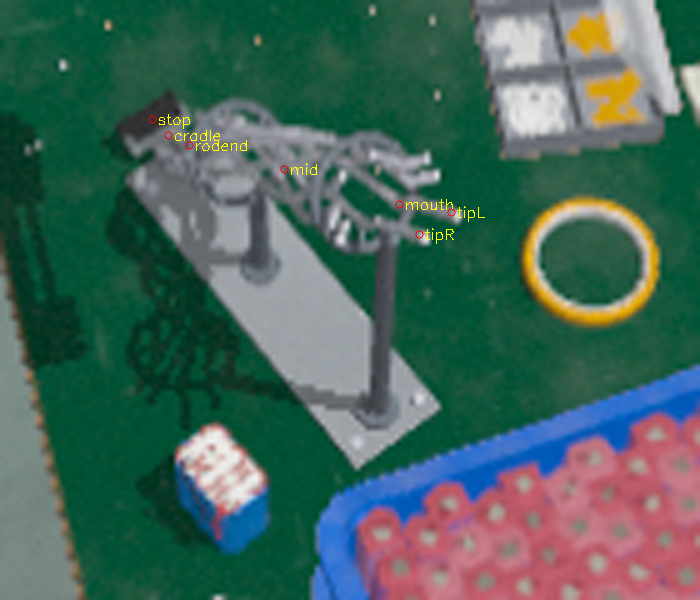

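```bash
python3 -m pendant '[[[0,0,3.9,0,0,0,1],[0,0,3.9,0,0,0,1],[0,0,3.9,0,0,0,1],[0.5,1.5,3.8,0,0,0,1],[0.5,1.5,3.8,0,0,0,1],[0.5,1.5,3.8,0,0,0,1],[0.5,1.5,3.8,0,0,0,1],[0.5,1.5,3.8,0,0,0,1],[0.5,1.5,3.8,0,0,0,1],[0.5,1.5,3.8,0,0,0,1],[0.5,1.5,3.8,0,0,0,1],[0,1.5,3.8,0,0,0,1]]]'
python3 -m pendant '[[[0,0,1.5,0,0,0,1],[0,0,0,0,0,0,1],[0,0,0,0,0,0,1],[0,0,0,0,0,0,1]]]'
python3 - <<'E'
from h import *
o=ctrl.get_obs();print(o['tool_pos'],o['orientation'])
p=snapshot('wrist'); save(p,'w4'); 
import pickle; pickle.dump((o,p),open('w4.pkl','wb'))
for d in silhouettes(p,'plate_1'):
    m=np.argwhere(d['mask'])[:,::-1]
    if len(m)<15: continue
    X=pix2plane(p,m,.008,o)
    c,s,a=cv2.minAreaRect((X[:,:2]*1000).astype(np.float32))
    print(round(d['confidence'],2),d['bbox'],np.round(c),np.round(s),round(a),p['image'][d['mask']].mean(0).round())
E
```

```text
clock: 5.45
tool_pos: [0.5713, 0.0779, 0.3525]
orientation: [-89.9, -0.2, -0.1]
force: [0.9, 0.4, -0.4]
opening: 0.0878
clock: 5.78
tool_pos: [0.5717, 0.0904, 0.3531]
orientation: [-90.0, -0.1, -0.1]
force: [0.2, -0.3, -0.7]
opening: 0.0878
[0.57173499 0.09040793 0.35309998] [-89.95567611  -0.13023579  -0.14316359]
0.96 [327.5, 192.0, 21.7, 26.1] [677. 243.] [51. 35.] 36 [238. 240. 238.]
0.88 [174.3, 187.5, 23.7, 25.0] [667. -43.] [35. 51.] 65 [238. 202. 165.]
0.79 [263.9, 186.3, 25.8, 19.1] [656. 132.] [35. 51.] 20 [244. 244. 244.]
```

View pics/w4.png

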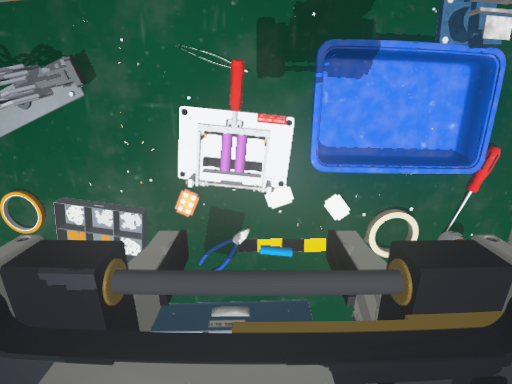

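```bash
cat > look.py <<'E'
from h import *
import sys
def look(name):
    o=ctrl.get_obs(); print(round(o['clock'],2),o['tool_pos'].round(4),o['orientation'].round(2),o['joint_pos'].round(1))
    p=snapshot('wrist'); save(p,name)
    for d in silhouettes(p,'plate_1'):
        m=np.argwhere(d['mask'])[:,::-1]
        if len(m)<30: continue
        X=pix2plane(p,m+0.0,float(sys.argv[2]) if len(sys.argv)>2 else .008,o)
        c,s,a=cv2.minAreaRect((X[:,:2]*1000).astype(np.float32))
        if s[0]<s[1]: a+=90
        c=np.array(c)/1000
        xy=Rt(o['orientation']).inv().apply([*(c-o['tool_pos'][:2]),0])*100
        print(round(d['confidence'],2),d['bbox'],c.round(4),np.round(s),'long axis',round(a,1),p['image'][d['mask']].mean(0).round(),'toolshift cm',xy.round(2))
    return o,p
if __name__=='__main__': look(sys.argv[1])
E
python3 -m pendant '[[[1.2,2.8,-1.7,0,0,0,1],[1.2,2.8,-1.7,0,0,0,1],[1.2,2.8,-1.7,0,0,0,1],[1.2,2.8,-1.7,0,0,0,1],[1.2,2.8,-1.7,0,0,0,1],[1.2,2.8,-1.7,0,0,0,1],[1.2,2.8,-1.7,0,0,0,1],[1.2,2.7,-1.5,0,6.2,0,0.7],[0,0,0,0,6.2,0,0.7],[0,0,0,0,6.2,0,0.7],[0,0,0,0,6.2,0,0.7],[0,0,0,0,0,0,0.7]]]'
python3 -m pendant '[[[0,0,0,0,0,0,0.7],[0,0,0,0,0,0,0.7]]]'
python3 look.py w5
```

```text
clock: 6.88
tool_pos: [0.6676, -0.0452, 0.1287]
orientation: [-90.0, -0.0, -25.4]
force: [-0.4, 0.4, 0.7]
opening: 0.0629
clock: 7.05
tool_pos: [0.6676, -0.0442, 0.129]
orientation: [-90.0, -0.0, -24.8]
force: [-0.6, -0.1, -0.4]
opening: 0.0614
7.05 [ 0.6676 -0.0442  0.129 ] [-8.998e+01 -3.000e-02 -2.483e+01] [  12.9   24.    -7.3    0.   -58.6 -127.7]
0.91 [499.7, 57.9, 12.1, 37.2] [0.6678 0.2228] [13. 35.] long axis 168.4 [164. 166. 161.] toolshift cm [-11.2    0.    24.24]
0.75 [387.1, 79.4, 56.6, 53.5] [0.6574 0.1321] [38. 51.] long axis 107.1 [223. 226. 223.] toolshift cm [-8.34  0.   15.57]
0.62 [239.2, 163.0, 35.6, 45.9] [ 0.668  -0.0441] [36. 50.] long axis 155.2 [220. 172. 138.] toolshift cm [0.03 0.   0.03]
```

View pics/w5.png

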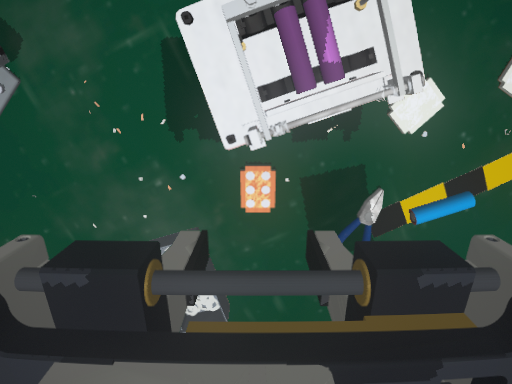

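```bash
python3 -m pendant '[[[0,3.2,0,0,0,0,0.65],[0,3.2,0,0,0,0,0.65],[0,3.2,0,0,0,0,0.65],[0,2,0,0,0,0,0.65],[0,0.9,0,0,0,0,0.65],[0,0,0,0,0,0,0.65],[0,0,0,0,0,0,0.3],[0,0,0,0,0,0,0.3],[0,0,0,0,0,0,0.3],[0,0,0,0,0,0,0.3],[0,0,0,0,0,0,0.3]]]'
python3 look.py w6
```

```text
clock: 8.07
tool_pos: [0.6682, -0.0435, 0.0045]
orientation: [-89.9, -0.1, -25.0]
force: [-1.4, 0.2, 3.4]
opening: 0.035
8.07 [ 0.6682 -0.0435  0.0045] [-8.995e+01 -8.000e-02 -2.498e+01] [  12.9   31.5  -13.7    0.   -44.7 -127.9]
0.81 [229.9, 204.2, 58.1, 63.2] [ 0.664  -0.0416] [36. 45.] long axis 155.3 [179. 138. 116.] toolshift cm [-0.46 -0.   -0.01]
0.68 [480.2, 101.4, 28.0, 50.8] [0.6606 0.1093] [19. 32.] long axis 169.8 [191. 193. 189.] toolshift cm [-7.14  0.   13.53]
```

View pics/w6.png

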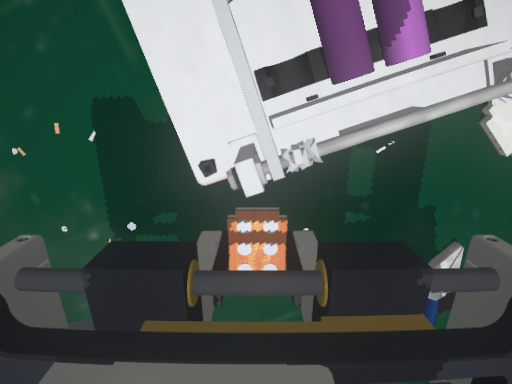

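```bash
python3 -m pendant '[[[0,-1,0,0,0,0,0],[0,-2,0,0,0,0,0],[0,-4,0,0,0,0,0],[0,-4,0,0,0,0,0],[0,-4,0,0,0,0,0],[0,0,0,0,0,0,0]]]'
python3 - <<'E'
from h import *
import pickle
o,p=pickle.load(open('w4.pkl','rb'))
b=p['image'].astype(int); m=(b[:,:,2]>150)&(b[:,:,0]<110)&(b[:,:,1]<150)
m=m.astype(np.uint8); n,l,st,_=cv2.connectedComponentsWithStats(m); k=1+np.argmax(st[1:,4]); print(st[k])
uv=np.argwhere(l==k)[:,::-1]
X=pix2plane(p,uv,.06,o); c,s,a=cv2.minAreaRect((X[:,:2]*1000).astype(np.float32)); print(c,s,a)
for z in (.055,):
    X=pix2plane(p,uv,z,o); print(cv2.minAreaRect((X[:,:2]*1000).astype(np.float32)))
t=snapshot('top')
for d in silhouettes(t,'tray')[:1]:
    X=pix2plane(t,np.argwhere(d['mask'])[:,::-1],.06); print(d['confidence'],cv2.minAreaRect((X[:,:2]*1000).astype(np.float32)))
E
```

```text
clock: 8.67
tool_pos: [0.672, -0.0438, 0.1639]
orientation: [-89.7, -0.7, -24.9]
force: [1.1, 0.8, 1.6]
opening: 0.035
[  310    25   196   149 21680]
(485.09222412109375, 327.7181396484375) (301.4148864746094, 226.16311645507812) 89.71539306640625
((485.07110595703125, 330.3427429199219), (304.75274658203125, 228.66749572753906), 89.71542358398438)
0.7 ((496.03753662109375, 386.9518737792969), (211.19737243652344, 187.4253387451172), 1.569083571434021)
```

```bash
python3 -m pendant '[[[-2.9,0,2.74,0,0,0,0],[-2.9,0,2.74,0,0,0,0],[-2.9,0,2.74,0,0,0,0],[-2.9,0,2.74,0,0,0,0],[-2.9,0,2.74,0,0,0,0],[-2.9,0,2.74,0,0,0,0],[-2.9,0,2.74,0,0,0,0],[-2.9,0,2.74,0,0,0,0],[-2.9,0,2.74,0,0,0,0],[-2.9,0,2.74,0,0,0,0],[-2.9,0,2.74,0,0,0,0],[-2.9,0,2.74,0,0,0,0]]]'
python3 -m pendant '[[[0,0,0,0,-6.2,0,0],[0,0,0,0,-6.2,0,0],[0,0,0,0,-6.2,0,0],[0,0,0,0,-6.2,0,0],[0,0,0,0,0,0,0],[0,0,0,0,0,0,0]]]'
python3 look.py w7
```

```text
clock: 9.77
tool_pos: [0.4894, 0.4024, 0.1524]
orientation: [-90.1, 0.0, -25.0]
force: [0.3, -0.1, -0.8]
opening: 0.0353
clock: 10.27
tool_pos: [0.4906, 0.4009, 0.1525]
orientation: [-90.1, 0.1, -0.4]
force: [-0.0, -0.2, -1.0]
opening: 0.0355
10.27 [0.4906 0.4009 0.1525] [-9.009e+01  7.000e-02 -3.900e-01] [  56.9   19.9  -10.5   -0.   -59.8 -147.2]
0.64 [227.3, 202.4, 60.7, 68.8] [0.5614 0.4001] [86. 70.] long axis 0.2 [190. 151. 148.] toolshift cm [ 7.08 -0.01 -0.03]
0.62 [61.4, 295.1, 19.5, 14.6] [0.6563 0.148 ] [33. 29.] long axis 1.8 [223. 224. 223.] toolshift cm [ 1.674e+01  2.000e-02 -2.517e+01]
```

View pics/w7.png

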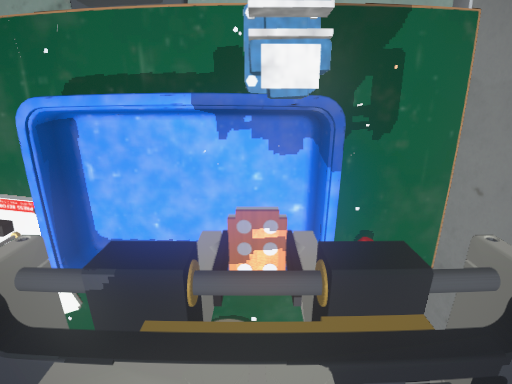

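Run:
```python
from h import *
o=ctrl.get_obs(); p=snapshot('wrist')
print(pix2plane(p,[[85,200],[72,117],[312,200],[307,115],[320,170]],.002,o).round(3))
print('rim',pix2plane(p,[[20,130],[343,130],[180,97]],.06,o).round(3))
```

```text
[[0.513 0.196 0.002]
 [0.417 0.199 0.002]
 [0.514 0.465 0.002]
 [0.418 0.455 0.002]
 [0.479 0.473 0.002]]
rim [[0.425 0.184 0.06 ]
 [0.429 0.478 0.06 ]
 [0.4   0.336 0.06 ]]
```

```bash
python3 -m pendant '[[[0,3.5,0,0,0,0,0],[0,3.5,0,0,0,0,0],[0,3.5,0,0,0,0,0],[0,2.5,0,0,0,0,0],[0,1,0,0,0,0,0],[0,0.4,0,0,0,0,0],[0,0,0,0,0,0,0],[0,0,0,0,0,0,0.52],[0,0,0,0,0,0,0.52],[0,0,0,0,0,0,0.52]]]'
python3 -m pendant '[[[0,-1,0,0,0,0,0.52],[0,-3,0,0,0,0,0.52],[0,-4,0,0,0,0,0.52],[0,-4,0,0,0,0,0.52],[0,-3,0,0,0,0,0.7],[0,0,0,0,0,0,0.7]]]'
python3 look.py w8 0.01
```

```text
clock: 11.25
tool_pos: [0.4918, 0.4024, 0.0114]
orientation: [-89.9, -0.1, -0.2]
force: [-0.4, -1.0, -0.2]
opening: 0.0445
clock: 11.75
tool_pos: [0.4939, 0.4042, 0.1693]
orientation: [-89.4, -0.5, -0.1]
force: [0.5, 1.6, 0.7]
opening: 0.0539
11.75 [0.4939 0.4042 0.1693] [-89.45  -0.52  -0.12] [  56.9   19.    -9.5    0.2  -60.8 -147.1]
0.8 [238.2, 150.6, 30.9, 42.5] [0.4912 0.4021] [51. 36.] long axis 0.7 [240. 203. 192.] toolshift cm [-0.27 -0.   -0.21]
```

View pics/w8.png

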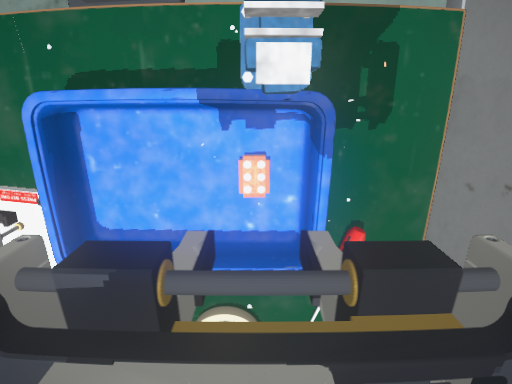

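```bash
python3 -m pendant '[[[2.6,0.5,-2.3,0,0,0,0.7],[2.6,0.5,-2.3,0,0,0,0.7],[2.6,0.5,-2.3,0,0,0,0.7],[2.6,0.5,-2.3,0,0,0,0.7],[2.6,0.5,-2.3,0,0,0,0.7],[2.6,0.5,-2.3,0,0,0,0.7],[2.6,0.5,-2.3,0,-6,0,0.7],[0,0,0,0,-6,0,0.7],[0,0,0,0,-6,0,0.7],[0,0,0,0,-6,0,0.7],[0,0,0,0,-6,0,0.7],[0,0,0,0,-6,0,0.7]]]'
python3 -m pendant '[[[0,0,0,0,0,0,0.7],[0,0,0,0,0,0,0.7]]]'
python3 look.py w9
```

```text
clock: 12.85
tool_pos: [0.6719, 0.2391, 0.1235]
orientation: [-90.0, 0.1, 36.1]
force: [1.1, -0.3, -0.4]
opening: 0.0613
clock: 13.02
tool_pos: [0.672, 0.2395, 0.1239]
orientation: [-90.0, 0.1, 35.6]
force: [-0.6, -0.4, -0.6]
opening: 0.0611
13.02 [0.672  0.2395 0.1239] [-8.999e+01  8.000e-02  3.561e+01] [ 35.2  28.1  -1.2  -0.  -60.7 -89.6]
0.71 [463.6, 111.5, 48.4, 54.2] [0.493  0.4023] [42. 54.] long axis 178.5 [143. 107.  97.] toolshift cm [-5.070e+00  1.000e-02  2.365e+01]
0.69 [239.4, 170.3, 36.3, 45.9] [0.6781 0.243 ] [51. 36.] long axis 36.6 [201. 205. 201.] toolshift cm [ 0.7  -0.   -0.07]
0.65 [147.6, 91.1, 54.6, 47.7] [0.6568 0.133 ] [36. 52.] long axis 109.2 [231. 235. 234.] toolshift cm [-7.44  0.01 -7.77]
0.5 [263.9, 0.0, 248.1, 258.8] [0.5518 0.3285] [292. 239.] long axis 50.2 [ 48.  87. 169.] toolshift cm [-4.590e+00  1.000e-02  1.424e+01]
```

View pics/w9.png

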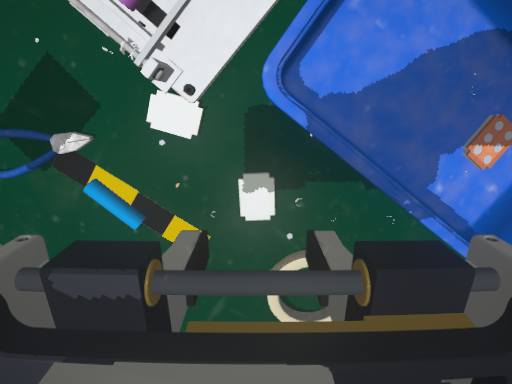

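```bash
python3 -m pendant '[[[0.3,3.2,-0.1,0,0.5,0,0.62],[0.3,3.2,0,0,0,0,0.62],[0.1,3.2,0,0,0,0,0.62],[0,1.7,0,0,0,0,0.62],[0,0.6,0,0,0,0,0.62],[0,0.1,0,0,0,0,0.62],[0,0,0,0,0,0,0],[0,0,0,0,0,0,0],[0,0,0,0,0,0,0],[0,0,0,0,0,0,0],[0,0,0,0,0,0,0]]]'
python3 -m pendant '[[[0,-1,0,0,0,0,0],[0,-2,0,0,0,0,0],[0,-4,0,0,0,0,0],[0,-4,0,0,0,0,0],[0,-4,0,0,0,0,0],[0,-4,0,0,0,0,0],[0,-4,0,0,0,0,0],[0,-4,0,0,0,0,0],[0,-4,0,0,0,0,0],[0,0,0,0,0,0,0]]]'
python3 look.py w10
```

```text
clock: 14.03
tool_pos: [0.6797, 0.2436, 0.0064]
orientation: [-90.0, -0.2, 35.3]
force: [-1.1, 1.0, 5.3]
opening: 0.0342
clock: 14.87
tool_pos: [0.6814, 0.2432, 0.3262]
orientation: [-90.2, -0.8, 35.3]
force: [0.5, -0.7, 1.7]
opening: 0.036
14.87 [0.6814 0.2432 0.3262] [-90.2   -0.8   35.32] [ 35.1  22.6  16.3   0.2 -82.9 -89.8]
0.86 [384.7, 94.5, 28.6, 37.6] [0.4924 0.4004] [44. 53.] long axis 177.2 [150. 116. 122.] toolshift cm [-6.32 -0.17 23.76]
0.76 [194.5, 90.1, 28.3, 25.8] [0.6565 0.1334] [37. 53.] long axis 106.9 [237. 239. 237.] toolshift cm [-8.38 -0.09 -7.52]
0.74 [227.4, 199.5, 59.2, 68.3] [0.8139 0.335 ] [148. 110.] long axis 37.0 [184. 187. 179.] toolshift cm [16.12  0.22 -0.16]
```

View pics/w10.png

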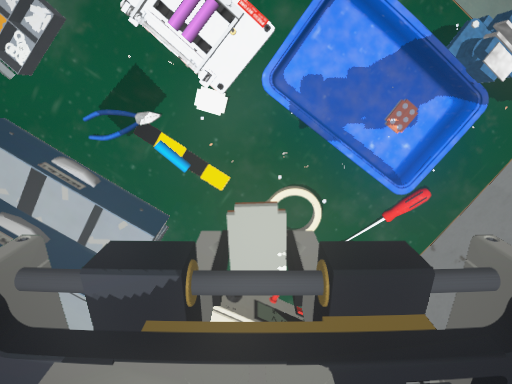

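```bash
python3 -m pendant '[[[-3,-0.4,-2.4,0,0,0,0],[-3,-0.4,-2.4,0,0,0,0],[-3,-0.4,-2.4,0,0,0,0],[-3,-0.4,-2.4,0,0,0,0],[-3,-0.4,-2.4,0,0,0,0],[-3,-0.4,-2.4,0,0,0,0],[-3,-0.4,-2.4,0,0,0,0],[-3,-0.4,-2.4,0,0,0,0],[-3,-0.4,-2.4,0,0,0,0],[-3,-0.4,-2.4,0,0,0,0],[-3,-0.4,-2.4,0,0,0,0],[-3,-0.4,-2.4,0,0,0,0]]]'
python3 -m pendant '[[[-3,-0.4,-2.4,0,0,0,0],[-3,-0.4,-2.4,0,0,0,0],[-3,-0.4,-2.4,0,0,0,0],[-3,-0.4,-2.4,0,0,0,0],[-3,-0.4,-2.4,0,0,0,0],[0,0,0,0,7,0,0],[0,0,0,0,7,0,0],[0,0,0,0,7,0,0],[0,0,0,0,7,0,0],[0,0,0,0,7,0,0],[0,0,0,0,7,0,0],[0,0,0,0,7,0,0]]]'
python3 -m pendant '[[[0,0,0,0,7,0,0],[0,0,0,0,7,0,0],[0,0,0,0,7,0,0],[0,0,0,0,7,0,0],[0,0,0,0,7,0,0],[0,0,0,0,7,0,0],[0,0,0,0,7,0,0],[0,0,0,0,6,0,0],[0,0,0,0,0,0,0],[0,0,0,0,0,0,0]]]'
cat > dl.py <<'E'
from h import *
import sys
s,c=np.sin(np.radians(47)),np.cos(np.radians(47))
def tgt(kind,off=0.,pl=.0024,tilt=None,along=0.,px=0.):
    """off: clearance along normal; pl: plate mid beyond TCP along tool y; px plate offset along tool x"""
    ang,P=(47,[.1246,0,.2981]) if kind=='mouth' else (38,[-.1171,0,.0354])
    s,c=np.sin(np.radians(ang)),np.cos(np.radians(ang))
    U=np.array([c,0,s]);N=np.array([-s,0,c])
    P=np.array(P)+N*off+U*along
    M=np.column_stack([U,-N,[0,1,0]])
    P=P+N*pl-U*px
    return tf(CH,P)[0],R.from_matrix(CH[:3,:3]@M)
E
python3 - <<'E'
from dl import *
o=ctrl.get_obs();print(o['tool_pos'],o['orientation'],o['joint_pos'].round(1),o['opening'])
P,Q=tgt('mouth',.08,px=-.0016)
print(P,Q.as_euler('xyz',degrees=True),delta(o,P,Q))
p=snapshot('wrist'); save(p,'w11')
E
```

```text
clock: 15.97
tool_pos: [0.5498, -0.2015, 0.3618]
orientation: [-89.9, 0.1, 35.3]
force: [1.1, -0.3, 0.1]
opening: 0.0339
clock: 16.97
tool_pos: [0.4978, -0.3843, 0.3811]
orientation: [-90.0, 0.1, -14.1]
force: [-0.4, 0.1, -0.2]
opening: 0.0342
clock: 17.8
tool_pos: [0.498, -0.3844, 0.3816]
orientation: [-90.1, 0.1, -68.5]
force: [0.0, 0.3, -0.6]
opening: 0.0341
[ 0.49802173 -0.38439121  0.38159373] [-9.00654962e+01  8.10483073e-02 -6.85010288e+01] [ -19.9   13.2   10.1   -0.   -87.  -138.6] 0.034080519135159984
[ 0.50421519 -0.39869424  0.35546683] [-90.   -47.   -69.03] (array([1.56146351, 2.61042208, 0.05505481]), array([ -0.15485875,   0.52608249, -47.08039848]))
```

View pics/w11.png

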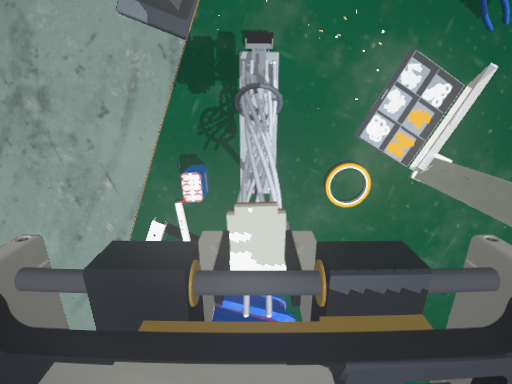

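```bash
python3 -m pendant '[[[0,0,0,0,0.5,-6.7,0],[0,0,0,0,0,-6.7,0],[0,0,0,0,0,-6.7,0],[0,0,0,0,0,-6.7,0],[0,0,0,0,0,-6.7,0],[0,0,0,0,0,-6.7,0],[0,0,0,0,0,-6.7,0],[0,0,0,0,0,0,0],[0,0,0,0,0,0,0],[0,0,0,0,0,0,0]]]'
python3 - <<'E'
from dl import *
o=ctrl.get_obs();print(o['tool_pos'],o['orientation'],o['joint_pos'].round(1),o['opening'])
P,Q=tgt('mouth',.0,px=-.0016)
print(P,Q.as_euler('xyz',degrees=True),delta(o,P,Q))
p=snapshot('wrist'); save(p,'w12')
uv=proj(p,tf(CH,[[.155,.011,.322],[.155,-.011,.322]]),o); print(uv)
p=snapshot('side');cv2.imwrite('pics/s12.png',cv2.resize(p['image'][150:350,180:340,::-1],None,fx=3,fy=3,interpolation=cv2.INTER_CUBIC))
E
```

```text
clock: 18.68
tool_pos: [0.4885, -0.4245, 0.4241]
orientation: [-91.2, -40.9, -64.6]
force: [1.0, 0.0, -0.3]
opening: 0.0341
[ 0.48845852 -0.42446353  0.42408643] [-91.17668649 -40.90962125 -64.58692604] [  -9.6   -5.7  -33.    47.3  -48.3 -173.5] 0.03412726024581945
[ 0.52515408 -0.45332742  0.30090696] [-90.   -47.   -69.03] (array([-4.90621846, 12.00259951,  2.32278273]), array([-1.91007507,  3.26211355, -6.05369367]))
[[287.73666896 176.63541317]
 [266.68536139 175.55933533]]
```

View pics/w12.png

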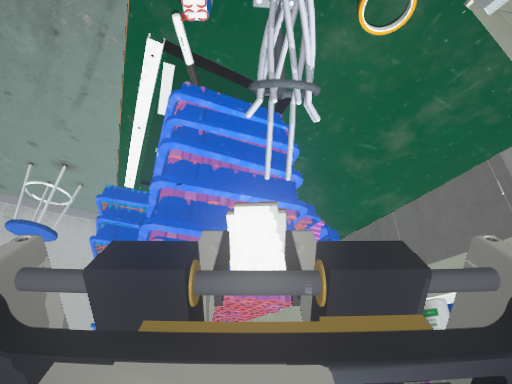

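View pics/s12.png

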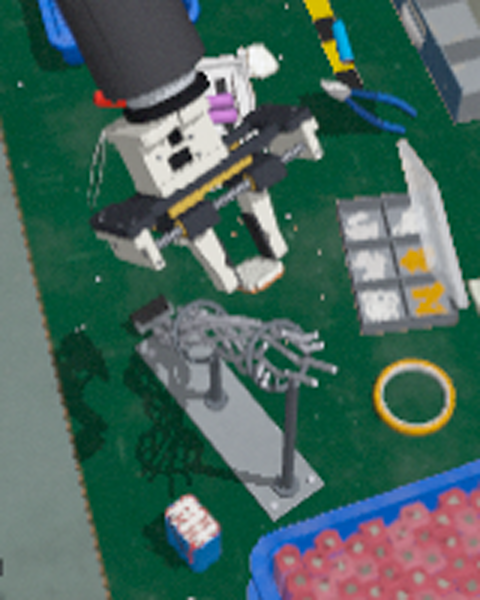

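```bash
python3 -m pendant '[[[0,0,0,0,-7,0,0],[0,0,0,0,-7,0,0],[0,0,0,0,-7,0,0],[0,0,0,0,-7,0,0],[0,0,0,0,-7,0,0],[0,0,0,0,-7,0,0],[0,0,0,0,-7,0,0],[0,0,0,0,-7,0,0],[0,0,0,0,-7,0,0],[0,0,0,0,-7,0,0],[0,0,0,0,-7,0,0],[0,0,0,0,-7,0,0]]]'
python3 -m pendant '[[[0,0,0,0,-7,0,0],[0,0,0,0,-7,0,0],[0,0,0,0,-7,0,0],[0,0,0,0,-7,0,0],[0,0,0,0,-7,0,0],[0,0,0,0,-7,0,0],[0,0,0,0,-7,0,0],[0,0,0,0,-7,0,0],[0,0,0,0,-7,0,0],[0,0,0,0,-7,0,0],[0,0,0,0,-7,0,0],[0,0,0,0,-7,0,0]]]'
sed -i 's/M=np.column_stack(\[U,-N,\[0,1,0\]\])/M=np.column_stack([-U,-N,[0,-1,0]])/; s/P=P+N\*pl-U\*px/P=P+N*pl+U*px/' dl.py
python3 - <<'E'
from dl import *
o=ctrl.get_obs();print(o['tool_pos'],o['orientation'],o['joint_pos'].round(1),o['opening'])
for off in (.06,0):
  P,Q=tgt('mouth',off,px=-.0016)
  print(P,Q.as_euler('xyz',degrees=True),delta(o,P,Q))
E
```

```text
clock: 19.78
tool_pos: [0.4895, -0.4243, 0.4235]
orientation: [-130.8, -2.8, 20.4]
force: [-1.5, 0.5, 0.1]
opening: 0.0344
clock: 20.78
tool_pos: [0.4895, -0.4242, 0.4235]
orientation: [-98.7, 40.1, 100.2]
force: [-1.0, -0.8, -0.5]
opening: 0.0344
[ 0.4894778  -0.42423328  0.42350771] [-98.736576    40.13568372 100.19376304] [ -9.5  -5.6 -33.   47.3 -48.3  -5.2] 0.0344060301770237
[ 0.50866888 -0.41031469  0.33948653] [-90.    47.   110.97] (array([ 6.20365144,  6.01697323, -1.23554938]), array([ 1.28110445, -8.30560482,  6.22485864]))
[ 0.52437305 -0.45128957  0.29856663] [-90.    47.   110.97] (array([ 5.5457027 , 11.98016502, -1.14925239]), array([ 1.28110445, -8.30560482,  6.22485864]))
```

```bash
python3 -m pendant '[[[0,0,0,0.6,-4.1,3.1,0],[0,0,0,0.6,-4.1,3.1,0],[0,0,0,0,0,0,0],[0,0,0,0,0,0,0],[0,0,0,0,0,0,0]]]'
cat > q.py <<'E'
from dl import *
o=ctrl.get_obs();print(o['tool_pos'],o['orientation'],o['joint_pos'].round(1),o['opening'])
for off in (.06,0):
  P,Q=tgt('mouth',off,px=0.0016); d=delta(o,P,Q)
  print(P.round(4),Q.as_euler('xyz',degrees=True),d[0].round(2),d[1].round(2))
p=snapshot('wrist'); save(p,sys.argv[1])
E
python3 q.py w13
```

```text
clock: 21.2
tool_pos: [0.4891, -0.4246, 0.4242]
orientation: [-90.7, 46.9, 110.1]
force: [0.2, -0.3, -0.3]
opening: 0.0336
[ 0.48911715 -0.42456419  0.4242396 ] [-90.73039254  46.94812741 110.06716127] [-10.   -6.3 -39.4  59.7 -46.5  -9. ] 0.033592809177414286
[ 0.5094 -0.4124  0.3418] [-90.    47.   110.97] [ 6.33  5.33 -2.26] [ 0.07 -0.62  0.05]
[ 0.5252 -0.4533  0.3009] [-90.    47.   110.97] [ 6.32 11.33 -2.25] [ 0.07 -0.62  0.05]
```

View pics/w13.png

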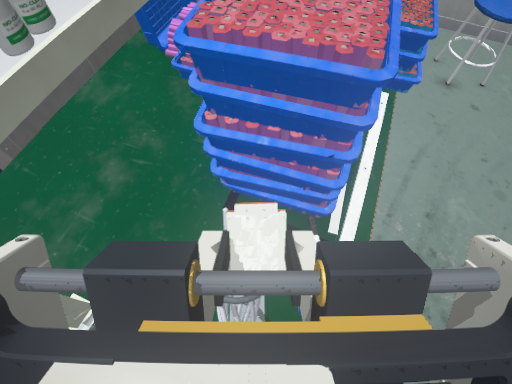

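```bash
sed -i 's/px=0.0016/px=-0.0016/' q.py; python3 -m pendant '[[[1.65,0.6,-0.56,0,-0.6,0,0],[1.65,0.6,-0.56,0,0,0,0],[1.65,2,-0.56,0,0,0,0],[1.65,2,-0.57,0,0,0,0],[0,0,0,0,0,0,0],[0,0,0,0,0,0,0],[0,0,0,0,0,0,0]]]'
python3 q.py w14
python3 - <<'E'
from dl import *
p=snapshot('side');cv2.imwrite('pics/s14.png',cv2.resize(p['image'][200:320,200:340,::-1],None,fx=5,fy=5,interpolation=cv2.INTER_CUBIC))
E
```

```text
clock: 21.83
tool_pos: [0.5076, -0.4107, 0.3425]
orientation: [-90.1, 47.1, 111.0]
force: [0.6, 0.7, 0.1]
opening: 0.0344
[ 0.50759477 -0.41065122  0.34247615] [-90.07749409  47.10469654 110.9512476 ] [-13.   -2.4 -47.6  72.8 -39.5 -23.4] 0.034415407773815285
[ 0.5087 -0.4103  0.3395] [-90.    47.   110.97] [ 0.21  0.21 -0.11] [ 0.06 -0.01 -0.1 ]
[ 0.5244 -0.4513  0.2986] [-90.    47.   110.97] [ 0.23  6.21 -0.11] [ 0.06 -0.01 -0.1 ]
```

View pics/w14.png

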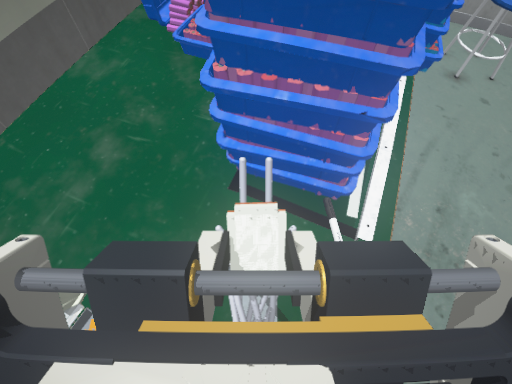

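View pics/s14.png

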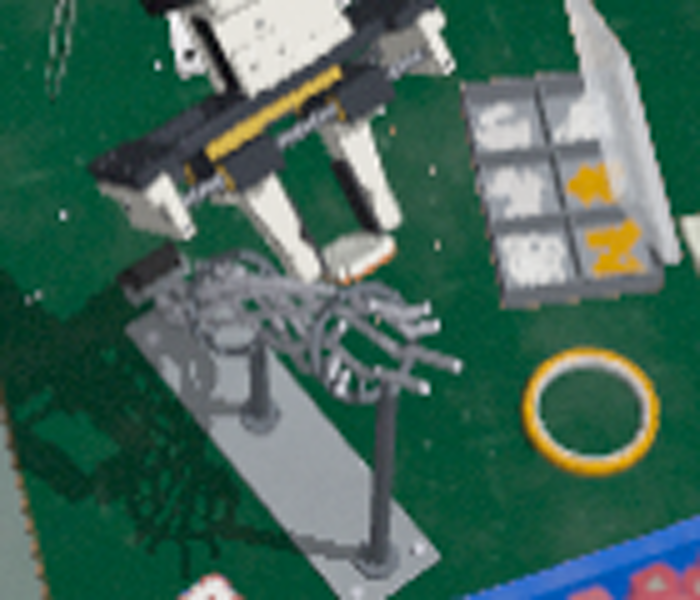

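Run:
```python
from dl import *
o=ctrl.get_obs();p=snapshot('wrist')
print(proj(p,tf(CH,[[.155,.011,.322],[.155,-.011,.322]]),o))
cv2.imwrite('pics/w14c.png',cv2.resize(p['image'][140:260,180:340,::-1],None,fx=5,fy=5,interpolation=cv2.INTER_CUBIC))
# plate top-edge: tool frame point where plate centre (x=-.0016,z=0)
T=np.eye(4);T[:3,:3]=Rt(o['orientation']).as_matrix();T[:3,3]=o['tool_pos']
print(proj(p,tf(T,[[-.0266,-.0016,.018],[-.0266,-.0016,-.018],[-.0266,.0064,.018]]),o))
```

```text
[[242.8072348  161.99283325]
 [269.30623799 162.01768209]]
[[286.74069234 204.41379577]
 [226.30739171 204.36570968]
 [285.4426438  199.98134343]]
```

View pics/w14c.png

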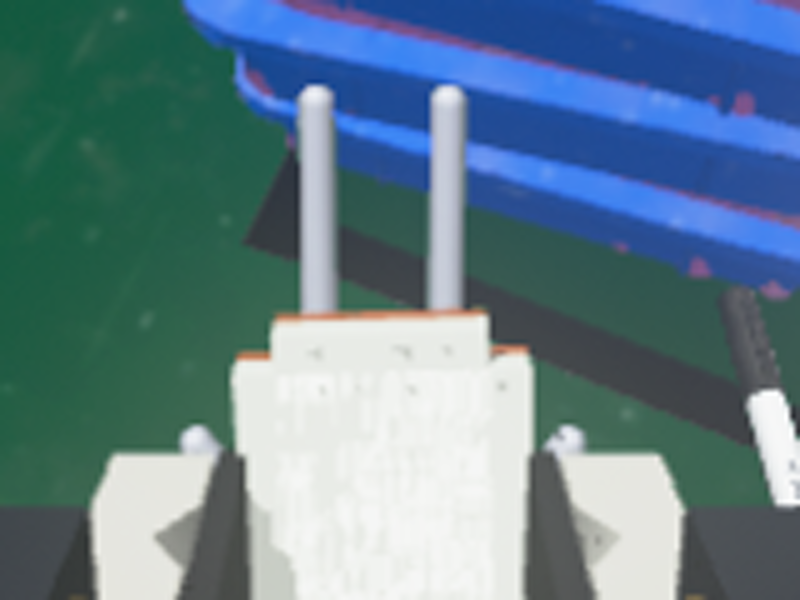

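```bash
python3 -m pendant '[[[0.1,1.5,-0.1,0,0,0,0],[0.1,1.5,0,0,0,0,0],[0,1.5,0,0,0,0,0],[0,0.8,0,0,0,0,0],[0,0.3,0,0,0,0,0],[0,0,0,0,0,0,0],[0,0,0,0,0,0,0]]]'
python3 q.py w15
python3 - <<'E'
from dl import *
p=snapshot('side');cv2.imwrite('pics/s15.png',cv2.resize(p['image'][200:320,200:340,::-1],None,fx=5,fy=5,interpolation=cv2.INTER_CUBIC))
E
```

```text
clock: 22.57
tool_pos: [0.5225, -0.4467, 0.3021]
orientation: [-90.0, 47.1, 111.0]
force: [0.3, -0.1, -0.8]
opening: 0.0341
[ 0.52254584 -0.44667094  0.30208091] [-90.0292997   47.10924805 111.04658313] [-22.4   2.2 -48.9  86.3 -32.2 -31.2] 0.03405682685843489
[ 0.5087 -0.4103  0.3395] [-90.    47.   110.97] [-0.09 -5.4  -0.01] [ 0.09  0.05 -0.11]
[ 0.5244 -0.4513  0.2986] [-90.    47.   110.97] [-0.08  0.6  -0.  ] [ 0.09  0.05 -0.11]
```

View pics/w15.png

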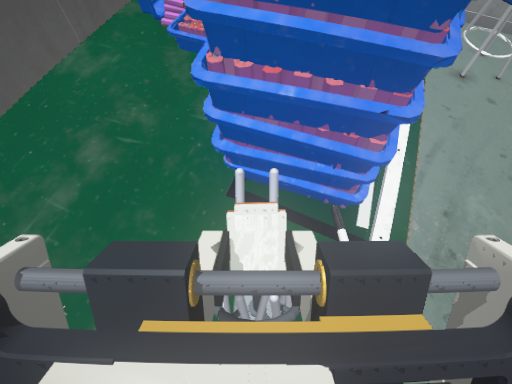

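View pics/s15.png

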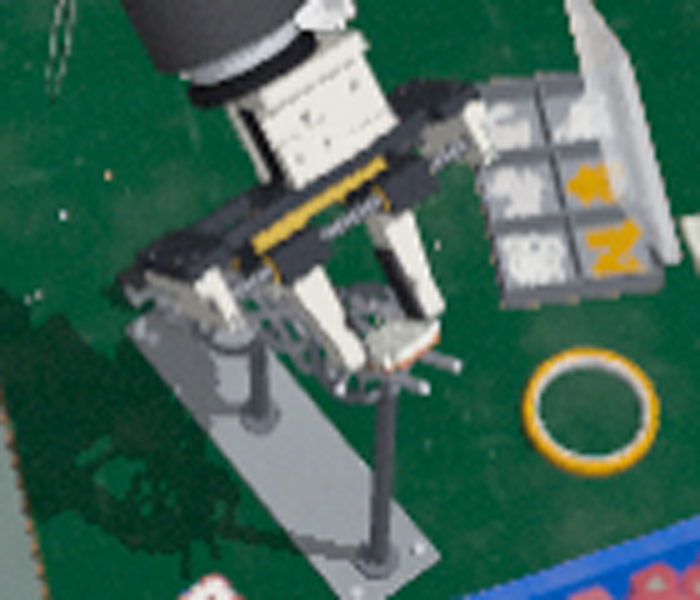

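```bash
python3 -m pendant '[[[0,0.15,0,0,0,0,0],[0,0.15,0,0,0,0,0],[0,0,0,0,0,0,0],[0,0,0,0,0,0,0]]]'
python3 -m pendant '[[[0,0.15,0,0,0,0,0],[0,0,0,0,0,0,0],[0,0,0,0,0,0,0]]]'
python3 q.py w16
```

```text
clock: 23.0
tool_pos: [0.5234, -0.4485, 0.299]
orientation: [-90.0, 47.1, 111.1]
force: [-0.8, -0.1, 0.4]
opening: 0.0344
clock: 23.25
tool_pos: [0.5237, -0.4496, 0.2978]
orientation: [-90.0, 47.0, 111.1]
force: [-0.1, -0.0, -0.6]
opening: 0.0341
[ 0.52365857 -0.44964831  0.29781339] [-89.95785454  47.04551834 111.11484835] [-23.3   2.6 -49.   87.6 -31.6 -32. ] 0.03407823515913456
[ 0.5087 -0.4103  0.3395] [-90.    47.   110.97] [-0.18 -5.92 -0.01] [ 0.06  0.1  -0.05]
[ 0.5244 -0.4513  0.2986] [-90.    47.   110.97] [-0.18  0.08 -0.01] [ 0.06  0.1  -0.05]
```

```bash
python3 -m pendant '[[[-0.1,0.1,0,0,0,0,0],[0,0.1,0,0,0,0,0],[0,0,0,0,0,0,0],[0,0,0,0,0,0,0]]]'
python3 q.py w16;python3 - <<'E'
from dl import *
p=snapshot('wrist');cv2.imwrite('pics/w16c.png',cv2.resize(p['image'][140:260,180:340,::-1],None,fx=5,fy=5,interpolation=cv2.INTER_CUBIC))
E
```

```text
clock: 23.63
tool_pos: [0.5246, -0.4516, 0.2976]
orientation: [-90.0, 47.1, 111.1]
force: [-0.9, 1.8, 2.3]
opening: 0.0343
[ 0.52457832 -0.45158925  0.2975519 ] [-89.9821211   47.07193717 111.11236466] [-23.6   2.8 -48.9  88.  -31.4 -32.1] 0.03427814004908251
[ 0.5087 -0.4103  0.3395] [-90.    47.   110.97] [-0.06 -6.09 -0.  ] [ 0.09  0.1  -0.07]
[ 0.5244 -0.4513  0.2986] [-90.    47.   110.97] [-0.05 -0.09  0.01] [ 0.09  0.1  -0.07]
```

View pics/w16c.png

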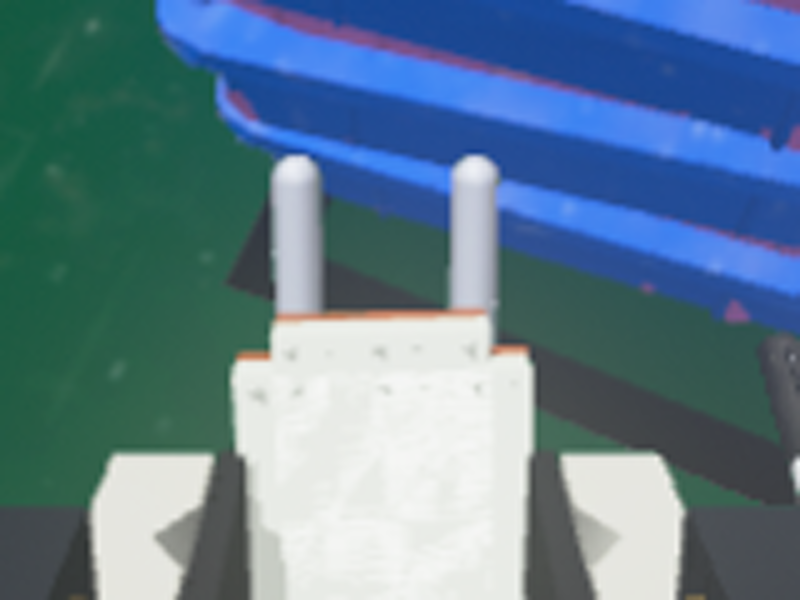

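```bash
python3 -m pendant '[[[0,0,0,0,0,0,0.6],[0,0,0,0,0,0,0.6],[0,0,0,0,0,0,0.6],[0,0,0,0,0,0,0.6],[0,0,0,0,0,0,0.6],[0,0,0,0,0,0,0.6]]]'
python3 - <<'E'
from dl import *
p=snapshot('wrist');save(p,'w17')
p=snapshot('side');cv2.imwrite('pics/s17.png',cv2.resize(p['image'][200:320,200:340,::-1],None,fx=5,fy=5,interpolation=cv2.INTER_CUBIC))
E
```

```text
clock: 24.23
tool_pos: [0.5245, -0.4516, 0.2972]
orientation: [-90.0, 47.0, 111.1]
force: [-0.2, 0.3, -1.2]
opening: 0.0523
```

View pics/w17.png

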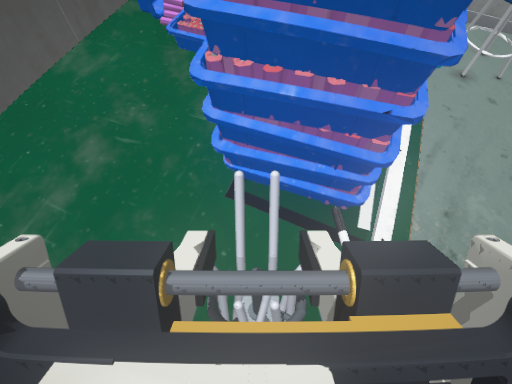

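View pics/s17.png

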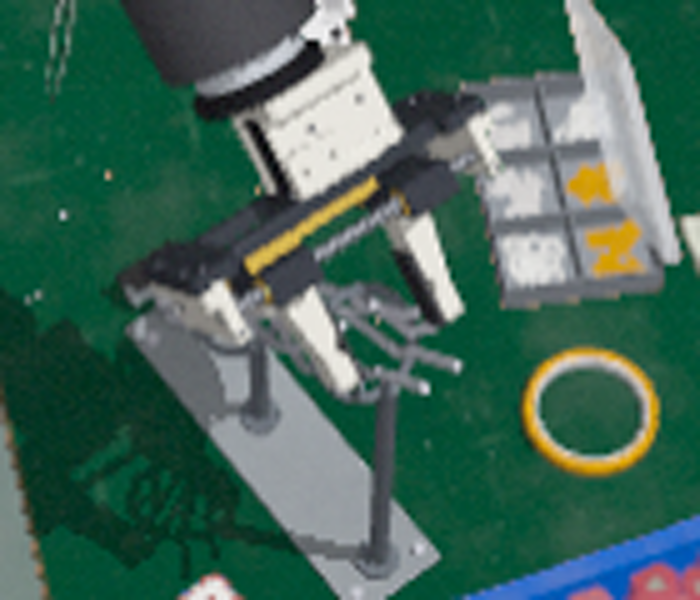

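```bash
python3 -m pendant '[[[0,-1,0,0,0,0,0.6],[0,-3,0,0,0,0,0.6],[0,-4,0,0,0,0,0.6],[0,-3,0,0,0,0,0.6],[0,0,0,0,0,0,0.6],[0,0,0,0,0,0,0.6]]]'
python3 - <<'E'
from dl import *
o=ctrl.get_obs();print(o['tool_pos'],o['orientation'],o['joint_pos'].round(1),o['opening'])
P,Q=tgt('cradle',.15); d=delta(o,P,Q)
print(P.round(4),Q.as_euler('xyz',degrees=True),d[0].round(2),d[1].round(2))
p=snapshot('side');cv2.imwrite('pics/s18.png',cv2.resize(p['image'][200:320,200:340,::-1],None,fx=5,fy=5,interpolation=cv2.INTER_CUBIC))
p=snapshot('wrist');save(p,'w18')
E
```

```text
clock: 24.83
tool_pos: [0.4968, -0.3746, 0.3742]
orientation: [-90.3, 47.1, 111.1]
force: [-0.4, -0.3, -0.8]
opening: 0.0527
[ 0.49681985 -0.37462985  0.37418124] [-90.25872902  47.1382246  111.10172801] [ -5.   -5.9 -46.   64.7 -46.6 -19.6] 0.05268970542920706
[ 0.4053 -0.1406  0.1555] [-90.    38.   110.97] [33.12 -3.54  0.1 ] [ 0.35  0.12 -9.14]
```

View pics/w18.png

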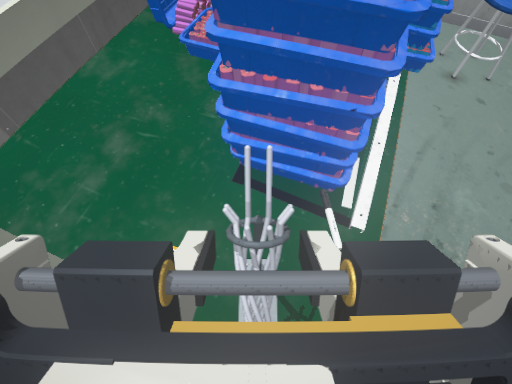

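View pics/s18.png

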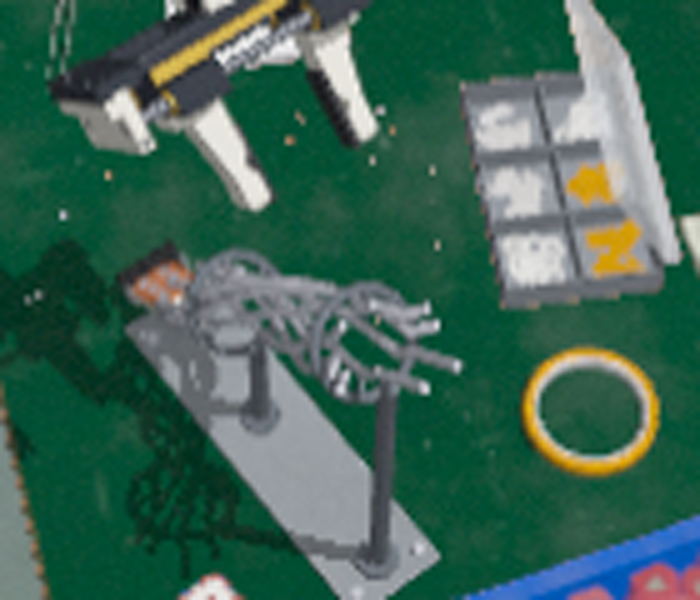

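```bash
python3 -m pendant '[[[3.7,-0.4,0,0,0,0,0.6],[3.7,-0.4,0,0,0,0,0.6],[3.7,-0.4,0,0,0,0,0.6],[3.7,-0.4,0,0,0,0,0.6],[3.7,-0.4,0,0,0,0,0.6],[3.7,-0.4,0,0,0,0,0.6],[3.7,-0.4,0,0,0,0,0.6],[3.6,-0.4,0,0,0,0,0.6],[3.6,-0.3,0,0,0,-4.6,0.6],[0,0,0,0,0,-4.6,0.6],[0,0,0,0,0,0,0.6],[0,0,0,0,0,0,0.6]]]'
cat > qc.py <<'E'
from dl import *
o=ctrl.get_obs();print(o['clock'],o['tool_pos'],o['orientation'],o['joint_pos'].round(1),o['opening'])
for off in (.06,0):
  P,Q=tgt('cradle',off); d=delta(o,P,Q)
  print(P.round(4),Q.as_euler('xyz',degrees=True),d[0].round(2),d[1].round(2))
p=snapshot('wrist'); save(p,sys.argv[1])
E
python3 qc.py w19
```

```text
clock: 25.93
tool_pos: [0.439, -0.1267, 0.1987]
orientation: [-87.6, 35.5, 110.4]
force: [-0.7, -0.3, 0.8]
opening: 0.0523
25.9333 [ 0.43897145 -0.12671866  0.19871581] [-87.56155217  35.50337082 110.35960018] [ 34.6  -2.  -54.9  40.9 -57.5 -43.8] 0.0523242369657748
[ 0.4251 -0.1924  0.0846] [-90.    38.   110.97] [ 2.01 12.73  3.04] [-2.8  -0.44  2.51]
[ 0.4384 -0.2269  0.0373] [-90.    38.   110.97] [ 1.75 18.72  2.75] [-2.8  -0.44  2.51]
```

View pics/w19.png

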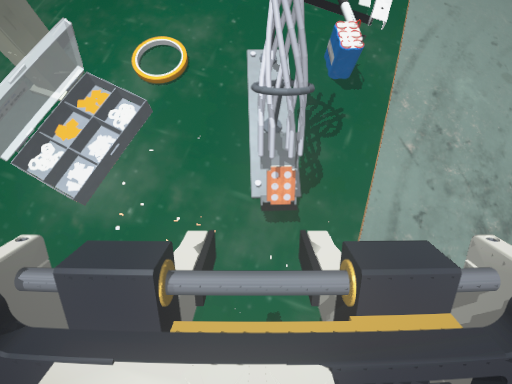

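```bash
python3 -m pendant '[[[0.4,2.5,0.6,-1.4,-0.2,1.2,0.6],[0.4,2.5,0.6,-1.4,-0.2,1.2,0.6],[0.4,2.5,0.6,0,0,0,0.6],[0.4,2.5,0.6,0,0,0,0.6],[0.4,2.5,0.6,0,0,0,0.6],[0,0,0,0,0,0,0.6],[0,0,0,0,0,0,0.6]]]'
python3 qc.py w20
```

```text
clock: 26.57
tool_pos: [0.4712, -0.1736, 0.1356]
orientation: [-85.9, 35.1, 110.8]
force: [-0.1, 0.3, 0.3]
opening: 0.0525
26.5667 [ 0.47119842 -0.17357143  0.13561613] [-85.86181883  35.11177296 110.83536919] [ 20.7   6.4 -58.3  54.3 -45.  -47.3] 0.05246666054628627
[ 0.4251 -0.1924  0.0846] [-90.    38.   110.97] [2.84 4.59 4.65] [-4.22 -0.    2.89]
[ 0.4384 -0.2269  0.0373] [-90.    38.   110.97] [ 2.54 10.57  4.21] [-4.22 -0.    2.89]
```

View pics/w20.png

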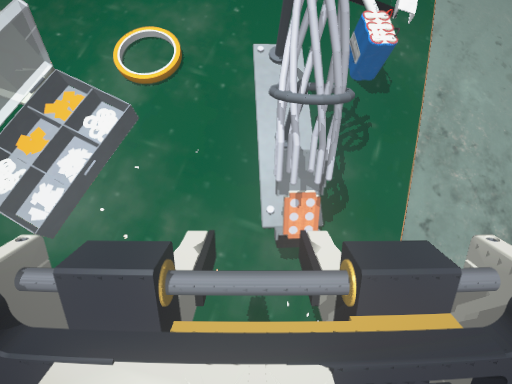

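```bash
python3 - <<'E'
s=open('dl.py').read()
s=s.replace("    M=np.column_stack([-U,-N,[0,-1,0]])","    if tilt is None: M=np.column_stack([-U,-N,[0,-1,0]])\n    else:\n        a=np.radians(tilt); U=np.array([np.cos(a),0,np.sin(a)]);N=np.array([-np.sin(a),0,np.cos(a)]); M=np.column_stack([-U,-N,[0,-1,0]])")
open('dl.py','w').write(s)
s=open('qc.py').read()
s=s.replace("tgt('cradle',off)","tgt('cradle',off,tilt=float(sys.argv[2]))")
open('qc.py','w').write(s)
E
python3 -m pendant '[[[0,-0.5,0,-2,0,-6,0.6],[0,0,0,-2,0,-6,0.6],[0,0,0,0,0,0,0.6],[0,0,0,0,0,0,0.6]]]'
python3 qc.py w21 25
```

```text
clock: 26.95
tool_pos: [0.4715, -0.1691, 0.1418]
orientation: [-90.4, 23.2, 110.3]
force: [-0.5, -0.4, 0.2]
opening: 0.0525
26.95 [ 0.47154452 -0.16909396  0.14181316] [-90.40567554  23.22931668 110.3073306 ] [ 17.1   2.5 -52.2  37.8 -39.9 -27.1] 0.05246104861827042
[ 0.4253 -0.1928  0.0849] [-90.    25.   110.97] [1.68 5.44 5.2 ] [ 0.13 -0.61  1.77]
[ 0.4385 -0.2273  0.0376] [-90.    25.   110.97] [ 0.15 11.24  5.2 ] [ 0.13 -0.61  1.77]
```

```bash
python3 -m pendant '[[[0.4,0.5,1.7,0,-0.6,0,0.6],[0.4,0.5,1.7,0,0,0,0.6],[0.4,1,1.8,0,0,0,0.6],[0.4,1.5,0,0,0,0,0.6],[0.1,1.5,0,0,0,0,0.6],[0,0,0,0,0,0,0.6],[0,0,0,0,0,0,0.6]]]'
python3 qc.py w22 25
```

```text
clock: 27.58
tool_pos: [0.4359, -0.191, 0.1024]
orientation: [-88.8, 22.1, 111.2]
force: [-0.1, -1.2, -0.8]
opening: 0.0527
27.5833 [ 0.43590355 -0.19100313  0.10241153] [-88.79549452  22.09409424 111.17198792] [ 12.9   3.4 -58.3  42.5 -33.8 -28.8] 0.05272367961661453
[ 0.4253 -0.1928  0.0849] [-90.    25.   110.97] [0.86 1.57 1.02] [-1.12  0.22  2.9 ]
[ 0.4385 -0.2273  0.0376] [-90.    25.   110.97] [-0.79  7.34  0.91] [-1.12  0.22  2.9 ]
```

View pics/w22.png

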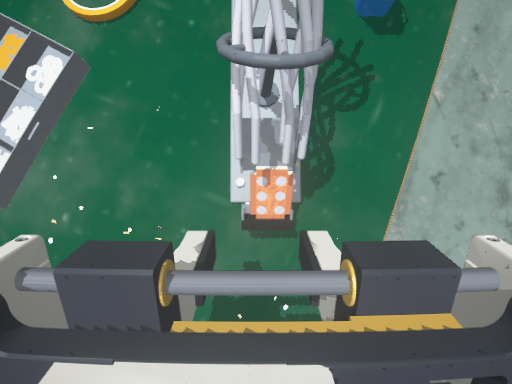

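```bash
python3 -m pendant '[[[0,0,0,-0.6,0,-3,0.6],[0,0,0,-0.5,0,-3,0.6],[0,0,0,0,0,0,0.6],[0,0,0,0,0,0,0.6]]]'
python3 qc.py w23 16
```

```text
clock: 27.97
tool_pos: [0.4373, -0.1905, 0.1037]
orientation: [-90.1, 16.1, 111.0]
force: [0.3, 1.2, 0.1]
opening: 0.0527
27.9667 [ 0.43731094 -0.19052249  0.10366154] [-90.1490609   16.14168791 111.01179917] [ 11.1   3.5 -52.4  28.9 -34.5 -14.1] 0.05271429362531987
[ 0.4254 -0.1931  0.085 ] [-90.    16.   110.97] [0.69 1.74 1.21] [ 0.16  0.04 -0.14]
[ 0.4387 -0.2276  0.0377] [-90.    16.   110.97] [-1.54  7.31  1.22] [ 0.16  0.04 -0.14]
```

```bash
python3 -m pendant '[[[-0.3,1,0.6,0,0,0,0.6],[-0.3,1,0.6,0,0,0,0.6],[-0.3,1,0,0,0,0,0.6],[0,0,0,0,0,0,0.6],[0,0,0,0,0,0,0.6]]]'
python3 qc.py w24 16
python3 - <<'E'
from dl import *
o=ctrl.get_obs();p=snapshot('wrist')
a=np.radians(38);U=np.array([np.cos(a),0,np.sin(a)]);N=np.array([-np.sin(a),0,np.cos(a)]);c=np.array([-.1171,0,.0354])+.004*N
print(proj(p,tf(CH,[c,c+U*.025+[0,.013,0],c+U*.025-[0,.013,0],c-U*.025+[0,.013,0],c-U*.025-[0,.013,0]]),o))
cv2.imwrite('pics/w24c.png',cv2.resize(p['image'][140:260,180:340,::-1],None,fx=5,fy=5,interpolation=cv2.INTER_CUBIC))
E
```

```text
clock: 28.43
tool_pos: [0.4307, -0.2109, 0.0763]
orientation: [-89.9, 16.1, 111.1]
force: [-0.6, 0.1, 0.2]
opening: 0.0527
28.4333 [ 0.43072395 -0.21091617  0.07626385] [-89.94589663  16.09318608 111.1144841 ] [  6.7   6.  -55.8  34.3 -28.5 -16. ] 0.05267812269959995
[ 0.4254 -0.1931  0.085 ] [-90.    16.   110.97] [ 1.53 -1.35 -0.15] [-0.01  0.14 -0.09]
[ 0.4387 -0.2276  0.0377] [-90.    16.   110.97] [-0.7   4.22 -0.14] [-0.01  0.14 -0.09]
[[255.48681649 210.71360576]
 [237.06304696 184.88469104]
 [273.8654008  184.98947153]
 [239.68359369 232.81600357]
 [271.33147433 232.90491031]]
```

View pics/w24c.png

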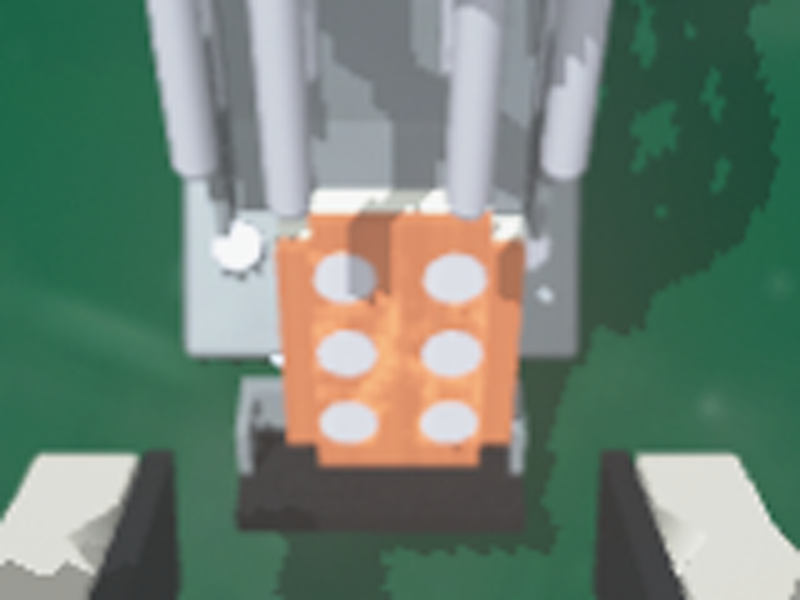

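```bash
python3 -m pendant '[[[-0.2,1.2,0.1,0,0,0,0.6],[-0.2,1.2,0.05,0,0,0,0.6],[-0.2,1.2,0,0,0,0,0.6],[-0.1,0.7,0,0,0,0,0.6],[0,0.3,0,0,0,0,0.6],[0,0,0,0,0,0,0.6],[0,0,0,0,0,0,0.6]]]'
python3 qc.py w25 16
python3 - <<'E'
from dl import *
p=snapshot('side');cv2.imwrite('pics/s25.png',cv2.resize(p['image'][200:320,200:340,::-1],None,fx=5,fy=5,interpolation=cv2.INTER_CUBIC))
E
```

```text
clock: 29.12
tool_pos: [0.4414, -0.2302, 0.0396]
orientation: [-89.8, 15.6, 111.1]
force: [-0.7, -1.0, 0.7]
opening: 0.0526
29.1167 [ 0.44137479 -0.2301562   0.03959051] [-89.77838621  15.60607545 111.07232584] [  0.2  11.  -58.2  44.7 -21.1 -21.2] 0.05262363798404401
[ 0.4254 -0.1931  0.085 ] [-90.    16.   110.97] [ 2.66 -5.45  0.18] [-0.19  0.1   0.39]
[ 0.4387 -0.2276  0.0377] [-90.    16.   110.97] [0.37 0.09 0.16] [-0.19  0.1   0.39]
```

View pics/w25.png

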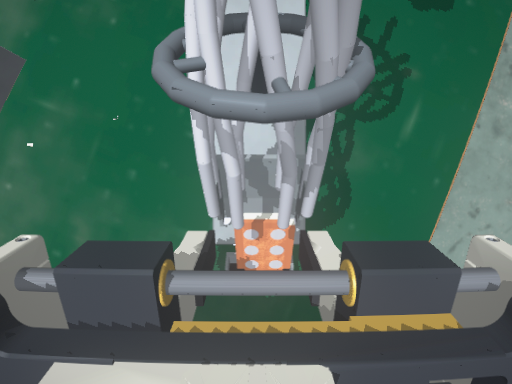

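View pics/s25.png

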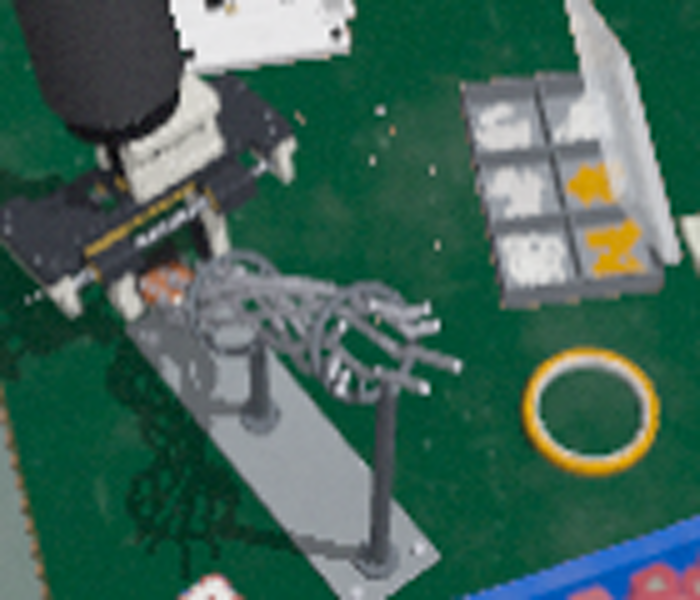

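```bash
python3 -m pendant '[[[0,0.2,0,0,0,0,0.6],[0,0,0,0,0,0,0],[0,0,0,0,0,0,0],[0,0,0,0,0,0,0],[0,0,0,0,0,0,0],[0,0,0,0,0,0,0]]]'
python3 qc.py w26 16
```

```text
clock: 29.72
tool_pos: [0.4419, -0.2308, 0.0379]
orientation: [-89.7, 15.5, 111.1]
force: [-2.4, 1.3, 1.8]
opening: 0.0351
29.7167 [ 0.44185376 -0.23075906  0.03794246] [-89.73859018  15.53899143 111.08714046] [ -0.   11.3 -58.2  45.  -20.8 -21.3] 0.03513794729652167
[ 0.4254 -0.1931  0.085 ] [-90.    16.   110.97] [ 2.69 -5.63  0.2 ] [-0.23  0.11  0.46]
[ 0.4387 -0.2276  0.0377] [-90.    16.   110.97] [ 0.4  -0.09  0.19] [-0.23  0.11  0.46]
```

View pics/w26.png

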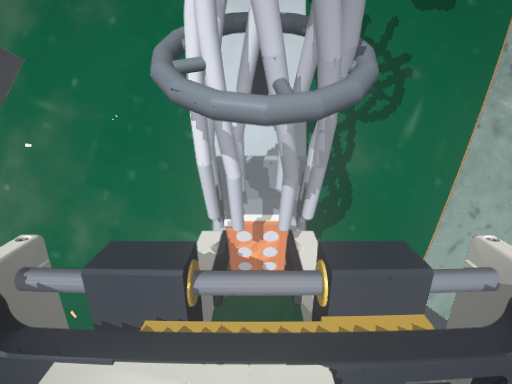

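```bash
python3 -m pendant '[[[0.2,-0.5,0,0,0,0,0],[0.35,-1,0,0,0,0,0],[0.35,-1,0,0,0,0,0],[0.35,-1.5,0,0,0,0,0],[0,-3,0,0,0,0,0],[0,-3,0,0,0,0,0],[0,-3,0,0,0,0,0],[0,0,0,0,0,0,0]]]'
python3 qc.py w27 16
```

```text
clock: 30.43
tool_pos: [0.4286, -0.1853, 0.165]
orientation: [-90.2, 15.6, 111.1]
force: [2.4, 0.3, -0.7]
opening: 0.0353
30.4333 [ 0.42855724 -0.18532873  0.16497669] [-90.22486882  15.63362378 111.07590631] [ 13.3  -2.3 -46.3  21.9 -45.7  -7.5] 0.035326326842532535
[ 0.4254 -0.1931  0.085 ] [-90.    16.   110.97] [1.56 7.87 0.6 ] [0.25 0.1  0.37]
[ 0.4387 -0.2276  0.0377] [-90.    16.   110.97] [-0.72 13.42  0.63] [0.25 0.1  0.37]
```

View pics/w27.png

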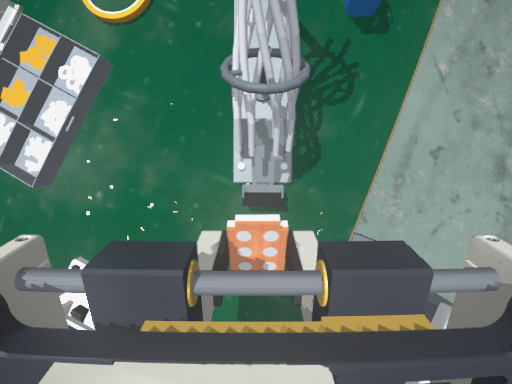

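```bash
cat > to.py <<'E'
from dl import *
# usage: to.py x y z roll pitch yaw : tool-frame shift & turn from present pose
v=list(map(float,sys.argv[1:7])); o=ctrl.get_obs()
d=delta(o,v[:3],Rt(v[3:])); print(round(o['clock'],2),o['tool_pos'].round(4),o['orientation'].round(1),o['joint_pos'].round(1),round(o['opening'],4)); print('shift',d[0].round(2),'turn',d[1].round(1))
E
python3 to.py .56 -.13 .2 -90 -22.4 111
```

```text
30.48 [ 0.4278 -0.1857  0.1628] [-90.1  15.6 111.1] [ 13.2  -2.1 -46.5  21.9 -45.4  -7.6] 0.0354
shift [ -0.58  -3.67 -14.35] turn [  0.1   0.1 -38. ]
```

```bash
python3 -m pendant '[[[-0.1,-1,-3.6,0,0,0,0],[-0.1,-1,-3.6,0,0,0,0],[-0.1,-1,-3.6,0,0,0,0],[-0.1,-0.7,-3.5,0,0,-6.4,0],[0,0,0,0,0,-6.4,0],[0,0,0,0,0,-6.4,0],[0,0,0,0,0,-6.3,0],[0,0,0,0,0,-6.3,0],[0,0,0,0,0,-6.2,0],[0,0,0,0,0,0,0],[0,0,0,0,0,0,0],[0,0,0,0,0,0,0]]]'
python3 to.py .56 -.13 .02 -90 -22.4 111
python3 - <<'E'
from dl import *
o=ctrl.get_obs()
p=snapshot('wrist');save(p,'w28')
p=snapshot('side');cv2.imwrite('pics/s28.png',cv2.resize(p['image'][150:300,180:340,::-1],None,fx=4,fy=4,interpolation=cv2.INTER_CUBIC))
print(proj(p,[[.56,-.13,0]]))
E
```

```text
clock: 31.48
tool_pos: [0.5554, -0.1311, 0.1943]
orientation: [-89.6, -22.2, 110.7]
force: [-0.3, -0.5, -0.1]
opening: 0.0349
31.48 [ 0.5554 -0.1311  0.1943] [-89.6 -22.2 110.7] [ -7.6  21.6   2.3 -19.4 -82.5  33. ] 0.0349
shift [-6.64 16.11 -0.59] turn [-0.3 -0.2 -0.2]
[[259.71114254 230.50101004]]
```

View pics/w28.png

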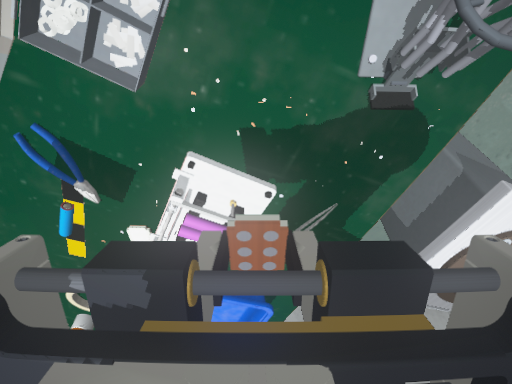

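View pics/s28.png

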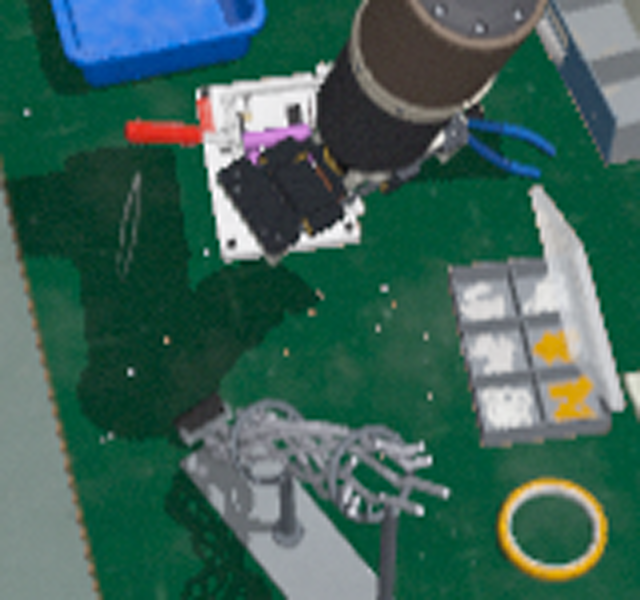

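```bash
python3 - <<'E'
from dl import *
p=snapshot('side')
f=lambda x,y:(180+x/4,150+y/4)
for n,q in {'fix1':(222,258),'fix2':(360,240),'box near':(480,440),'box left':(452,265),'boxlid':(535,190),'stop':(205,420)}.items(): print(n,pix2plane(p,[f(*q)],0.01)[0].round(3))
print([(u-180)*4 for u in proj(p,[[.61,-.13,0]])[0][:1]],[(u-150)*4 for u in proj(p,[[.61,-.13,0]])[0][1:]])
E
python3 to.py .61 -.135 .03 -90 -22.4 111
```

```text
fix1 [ 0.492 -0.045  0.01 ]
fix2 [ 0.619 -0.06   0.01 ]
box near [ 0.659 -0.29   0.01 ]
box left [ 0.692 -0.11   0.01 ]
boxlid [ 0.794 -0.05   0.01 ]
stop [ 0.437 -0.206  0.01 ]
[np.float64(372.0778132432017)] [np.float64(309.2854877503496)]
31.63 [ 0.5556 -0.1296  0.196 ] [-89.7 -22.2 111. ] [ -7.5  21.5   2.3 -19.4 -82.5  33. ] 0.035
shift [-8.53 14.43 -4.95] turn [-0.3 -0.  -0.2]
```

```bash
python3 - <<'E'
from dl import *
o=ctrl.get_obs();p=snapshot('wrist')
# measure plate tilt in hand: compare image corners w/ model; plate centre (x0,y0), pitch a about tool z
T=np.eye(4);T[:3,:3]=Rt(o['orientation']).as_matrix();T[:3,3]=o['tool_pos']
cv2.imwrite('pics/w29c.png',cv2.resize(p['image'][200:280,210:310,::-1],None,fx=8,fy=7,interpolation=cv2.INTER_CUBIC))
for a in (16,22,28):
    u=np.array([np.cos(np.radians(a)),-np.sin(np.radians(a)),0]);n=np.array([-np.sin(np.radians(a)),-np.cos(np.radians(a)),0])
    c=np.array([.004,0.001,0])
    pts=[c-u*.025+n*.004+[0,0,.013],c-u*.025-n*.004+[0,0,.013],c-u*.016+n*.004+[0,0,.0085],c+n*.004+[0,0,.0085]]
    print(a,proj(p,tf(T,pts),o).round(1).tolist())
E
python3 to.py .454 .30 .2 -90 -22.4 180
```

```text
16 [[277.4, 208.7], [276.5, 207.7], [270.1, 223.2], [270.1, 248.7]]
22 [[277.1, 207.9], [276.2, 208.2], [270.0, 222.3], [270.1, 248.0]]
28 [[276.8, 207.6], [276.0, 209.1], [269.9, 221.7], [270.1, 247.4]]
31.68 [ 0.5557 -0.1295  0.1963] [-89.7 -22.2 111. ] [ -7.5  21.5   2.3 -19.4 -82.5  33. ] 0.0351
shift [40.65 16.13 -5.96] turn [ 25.9 -63.8  -0.1]
```

View pics/w29c.png

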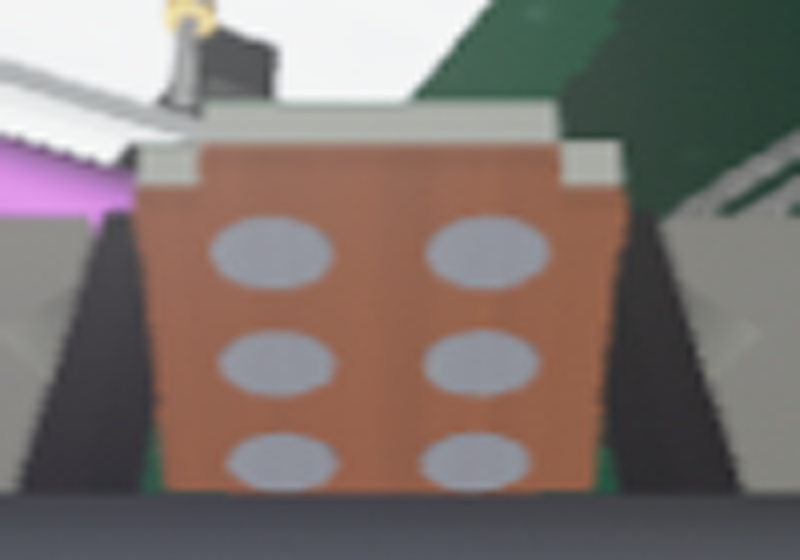

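```bash
cat > inhand.py <<'E'
from dl import *
from scipy.optimize import least_squares
# observed pixels of -x end: bottom-face edge corners, top-face edge corners (z=+-.013), side notch corners top face (x=-.020,z=+-.018)
def fit(o,p,bot,top,nt):
    T=np.eye(4);T[:3,:3]=Rt(o['orientation']).as_matrix();T[:3,3]=o['tool_pos']
    def mod(q):
        a,cx,cy,cz,b=q; r=R.from_euler('yz',[b,a],degrees=True)
        P=np.array([[-.025,.004,-.013],[-.025,.004,.013],[-.025,-.004,-.013],[-.025,-.004,.013],[-.020,-.004,-.018],[-.020,-.004,.018]])
        return proj(p,tf(T,r.apply(P)+[cx,cy,cz]),o)
    obs=np.r_[bot,top,nt]
    s=least_squares(lambda q:(mod(q)-obs).ravel(),[20,0,0,0,0],x_scale=[5,.003,.003,.003,2])
    print('pitch a',s.x[0].round(1),'centre mm',(s.x[1:4]*1000).round(1),'b',s.x[4].round(1),'rms',np.sqrt(2*s.cost/12).round(2))
if __name__=='__main__':
    o=ctrl.get_obs();p=snapshot('wrist')
    f=lambda l:np.array([[210+x/8-.4,200+y/7-.4] for x,y in l])
    fit(o,p,f([(205,100),(558,100)]),f([(200,145),(560,145)]),f([(135,187),(625,187)]))
E
python3 inhand.py
```

```text
pitch a 4.6 centre mm [ 5.4 -2.7  0.4] b 0.0 rms 0.55
```

```bash
cat >> inhand.py <<'E'
    T=np.eye(4);T[:3,:3]=Rt(o['orientation']).as_matrix();T[:3,3]=o['tool_pos']
    obs=np.r_[f([(205,100),(558,100)]),f([(200,145),(560,145)]),f([(135,187),(625,187)]),f([(271,252),(487,252),(277,363),(482,363),(283,462),(475,462)])]
    def mod(q):
        a,cx,cy,cz,dx,dz=q; r=R.from_euler('z',a,degrees=True)
        P=[[-.025,.004,-.013],[-.025,.004,.013],[-.025,-.004,-.013],[-.025,-.004,.013],[-.020,-.004,-.018],[-.020,-.004,.018]]
        P+=[[x,-.004,z] for x in (-dx,0,dx) for z in (-dz,dz)]
        return proj(p,tf(T,r.apply(np.array(P))+[cx,cy,cz]),o)
    for a0 in (-20,0,20):
        s=least_squares(lambda q:(mod(q)-obs).ravel(),[a0,0,0,0,.0135,.0075],x_scale=[5,.003,.003,.003,.001,.001])
        print(s.x.round(4),s.cost); 
    print((mod(s.x)-obs).round(1))
E
python3 inhand.py
```

```text
pitch a 4.6 centre mm [ 5.4 -2.7  0.4] b 0.0 rms 0.55
[1.53621e+01 4.90000e-03 3.00000e-03 4.00000e-04 1.32000e-02 8.10000e-03] 4.106161151921054
[1.53621e+01 4.90000e-03 3.00000e-03 4.00000e-04 1.32000e-02 8.10000e-03] 4.106161151920894
[1.53621e+01 4.90000e-03 3.00000e-03 4.00000e-04 1.32000e-02 8.10000e-03] 4.106161151917895
[[ 0.5 -1.5]
 [-0.9 -1.6]
 [ 0.2  0.3]
 [-0.2  0.3]
 [ 0.3  0.9]
 [-0.3  0.9]
 [ 0.3  0.2]
 [-0.1  0.2]
 [ 0.1 -0. ]
 [-0.  -0. ]
 [-0.2  0.2]
 [ 0.3  0.2]]
```

```bash
python3 -m pendant '[[[3.7,1.47,-0.54,0,0,0,0],[3.7,1.47,-0.54,0,0,0,0],[3.7,1.47,-0.54,0,0,0,0],[3.7,1.47,-0.54,0,0,0,0],[3.7,1.47,-0.54,0,0,0,0],[3.7,1.47,-0.54,0,0,0,0],[3.7,1.47,-0.54,0,0,0,0],[3.7,1.47,-0.54,0,0,0,0],[3.7,1.47,-0.54,0,0,0,0],[3.7,1.47,-0.54,0,0,0,0],[3.7,1.47,-0.54,0,0,0,0],[0,0,0,0,0,0,0]]]'
python3 -m pendant '[[[0,0,0,2.6,-6.4,0,0],[0,0,0,2.6,-6.4,0,0],[0,0,0,2.6,-6.4,0,0],[0,0,0,2.6,-6.4,0,0],[0,0,0,2.6,-6.4,0,0],[0,0,0,2.6,-6.4,0,0],[0,0,0,2.6,-6.4,0,0],[0,0,0,2.6,-6.4,0,0],[0,0,0,2.6,-6.4,0,0],[0,0,0,2.6,-6.2,0,0],[0,0,0,0,0,0,0],[0,0,0,0,0,0,0]]]'
python3 to.py .454 .30 .03 -90 -19 180; python3 look.py w30
```

```text
clock: 32.78
tool_pos: [0.4522, 0.3057, 0.2008]
orientation: [-89.8, -22.4, 111.2]
force: [-0.1, -0.3, 0.1]
opening: 0.0353
clock: 33.78
tool_pos: [0.4539, 0.3005, 0.1996]
orientation: [-89.9, -22.4, 179.8]
force: [-0.2, 0.1, -0.4]
opening: 0.0354
33.78 [0.4539 0.3005 0.1996] [-89.9 -22.4 179.8] [ 42.7  22.    1.7 -15.  -86.7  50.2] 0.0354
shift [-6.47 15.68  0.03] turn [-0.  -0.2  3.4]
33.78 [0.4539 0.3005 0.1996] [-89.92 -22.42 179.82] [ 42.7  22.    1.7 -15.  -86.7  50.2]
0.74 [226.8, 215.7, 61.0, 53.9] [0.2169 0.3012] [150. 100.] long axis 1.2 [154. 120. 105.] toolshift cm [ 2.191e+01  9.040e+00 -1.000e-02]
```

View pics/w30.png

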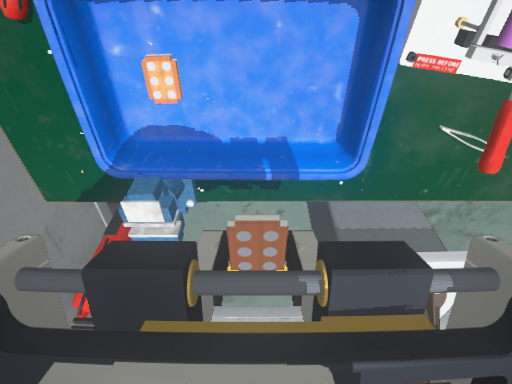

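```bash
python3 -m pendant '[[[-1.3,3.1,0,0,0,0,0],[-1.3,3.1,0,0,0,0,0],[-1.3,3.1,0,0,0,0,0],[-1.3,3.1,0,0,0,0,0],[-1.3,3,0,0,0,3,0],[0,0,0,0,0,0,0],[0,0,0,0,0,0,0]]]'
python3 to.py .454 .30 .008 -90 -19 180
```

```text
clock: 34.47
tool_pos: [0.4549, 0.2985, 0.0327]
orientation: [-89.8, -19.6, 179.8]
force: [0.7, 0.7, 0.5]
opening: 0.0353
34.47 [0.4549 0.2985 0.0327] [-89.8 -19.6 179.8] [ 43.7  29.9  -9.5 -14.6 -65.8  53.9] 0.0353
shift [-0.75  2.36 -0.15] turn [-0.1 -0.2  0.6]
```

```bash
python3 -m pendant '[[[-0.35,1,0,0,0,0,0],[-0.25,0.7,0,0,0,0,0],[-0.1,0.4,0,0,0,0,0],[0,0,0,0,0,0,0],[0,0,0,0,0,0,0]]]'
python3 - <<'E'
from dl import *
p=snapshot('side');cv2.imwrite('pics/s31.png',cv2.resize(p['image'][90:190,160:290,::-1],None,fx=6,fy=6,interpolation=cv2.INTER_CUBIC))
E
```

```text
clock: 34.88
tool_pos: [0.4558, 0.2996, 0.0109]
orientation: [-90.0, -19.4, 179.9]
force: [0.9, -0.5, -0.0]
opening: 0.0352
```

View pics/s31.png

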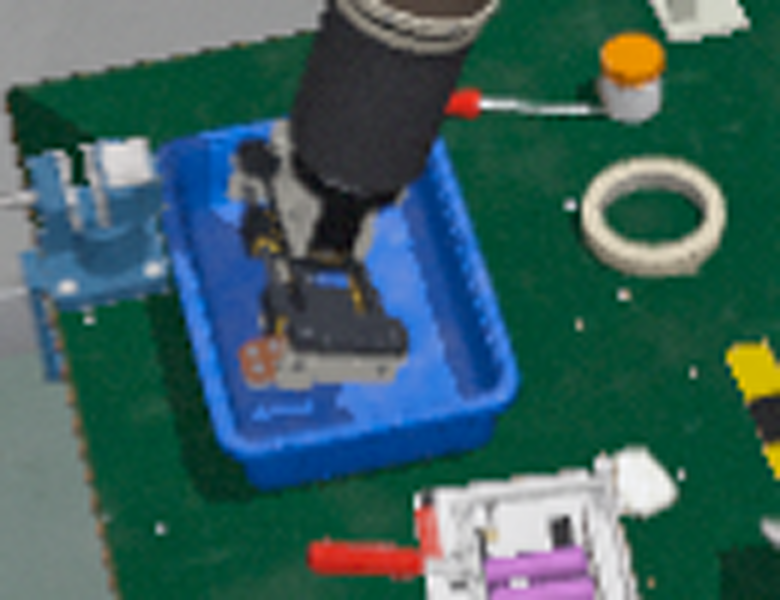

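Fits inside the tray. Lower to contact.

```bash
python3 -m pendant '[[[-0.07,0.19,0,0,0,0,0],[0,0,0,0,0,0,0],[0,0,0,0,0,0,0]]]'
python3 -m pendant '[[[-0.07,0.19,0,0,0,0,0],[0,0,0,0,0,0,0],[0,0,0,0,0,0,0]]]'
python3 -m pendant '[[[-0.07,0.19,0,0,0,0,0],[0,0,0,0,0,0,0],[0,0,0,0,0,0,0]]]'
```

```text
clock: 35.18
tool_pos: [0.4556, 0.2996, 0.0086]
orientation: [-90.0, -19.4, 179.9]
force: [-0.5, -0.0, -0.1]
opening: 0.0352
clock: 35.43
tool_pos: [0.456, 0.2997, 0.0071]
orientation: [-90.0, -19.4, 179.9]
force: [0.7, -1.0, 5.1]
opening: 0.0352
clock: 35.68
tool_pos: [0.4561, 0.2997, 0.0063]
orientation: [-90.0, -19.4, 179.9]
force: [-0.2, -0.9, 15.1]
opening: 0.0356
```

```bash
python3 -m pendant '[[[0,0,0,0,0,0,0.55],[0,0,0,0,0,0,0.55],[0,0,0,0,0,0,0.55],[0,0,0,0,0,0,0.55],[0.3,-0.9,0,0,0,0,0.55],[1,-2.8,0,0,0,0,0.55],[1,-2.8,0,0,0,0,0.55],[1,-2.8,0,0,0,0,0.55],[1,-2.8,0,0,0,0,0.55],[1,-2.8,0,0,0,0,0.6],[0,0,0,0,0,0,0.6],[0,0,0,0,0,0,0.6]]]'
python3 look.py w32 0.01;python3 - <<'E'
from dl import *
p=snapshot('side');cv2.imwrite('pics/s32.png',cv2.resize(p['image'][90:190,160:290,::-1],None,fx=6,fy=6,interpolation=cv2.INTER_CUBIC))
E
```

```text
clock: 36.68
tool_pos: [0.4559, 0.3004, 0.1648]
orientation: [-90.1, -19.2, 179.9]
force: [0.1, -0.1, -0.6]
opening: 0.0523
36.68 [0.4559 0.3004 0.1648] [-90.13 -19.23 179.93] [ 43.9  21.9  -3.  -13.5 -79.5  50.2]
0.93 [134.8, 71.6, 43.2, 50.0] [0.4936 0.4018] [39. 52.] long axis 179.3 [227. 176. 146.] toolshift cm [ -3.54  -1.21 -10.15]
0.61 [241.8, 112.1, 33.4, 46.7] [0.4523 0.3   ] [36. 53.] long axis 176.0 [225. 175. 157.] toolshift cm [0.34 0.12 0.03]
```

View pics/w32.png

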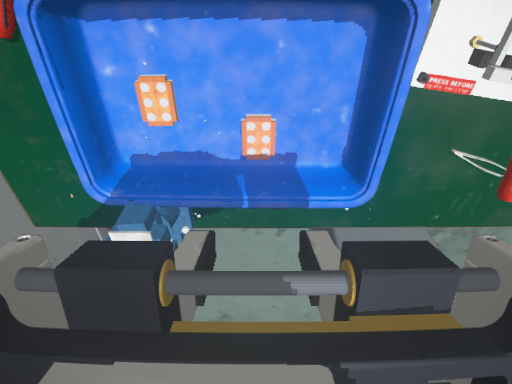

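View pics/s32.png

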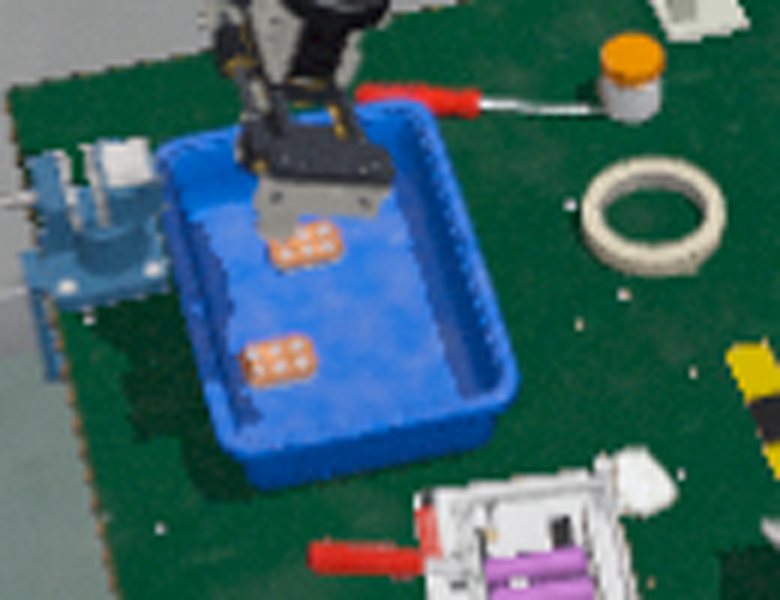

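```bash
python3 -m pendant '[[[0,0,0,0,0,6.4,0.7],[0,0,0,0,0,6.4,0.7],[0,0,0,0,0,6.4,0.7],[-2.87,0,2.39,0,0,0,0.7],[-2.87,0,2.39,0,0,0,0.7],[-2.87,0,2.39,0,0,0,0.7],[-2.87,0,2.39,0,0,0,0.7],[-2.87,0,2.39,0,0,0,0.7],[-2.87,0,2.39,0,0,0,0.7],[-2.87,0,2.39,0,0,0,0.7],[0,0,0,0,7.1,0,0.7],[0,0,0,0,7.1,0,0.7]]]'
python3 -m pendant '[[[0,0,0,0,7.1,0,0.7],[0,0,0,0,7.1,0,0.7],[0,0,0,0,7.1,0,0.7],[0,0,0,0,7.1,0,0.7],[0,0,0,0,7.1,0,0.7],[0,0,0,0,7.1,0,0.7],[0,0,0,0,7.1,0,0.7],[0,0,0,0,7.1,0,0.7],[0,0,0,0,0,0,0.7],[0,0,0,0,0,0,0.7]]]'
python3 look.py w33
```

```text
clock: 37.83
tool_pos: [0.6563, 0.1296, 0.1591]
orientation: [-89.7, -0.4, 165.2]
force: [-1.4, 0.3, -0.3]
opening: 0.0614
clock: 38.67
tool_pos: [0.6552, 0.1318, 0.1606]
orientation: [-89.7, -0.0, 109.1]
force: [-0.2, 1.1, 0.2]
opening: 0.0612
38.67 [0.6552 0.1318 0.1606] [-8.9650e+01 -1.0000e-02  1.0911e+02] [ 28.   22.7  -4.9  -0.1 -62.7  -8.9]
0.66 [236.7, 159.7, 32.6, 38.8] [0.6573 0.1313] [37. 50.] long axis 109.0 [227. 230. 227.] toolshift cm [-0.11 -0.   -0.18]
```

View pics/w33.png

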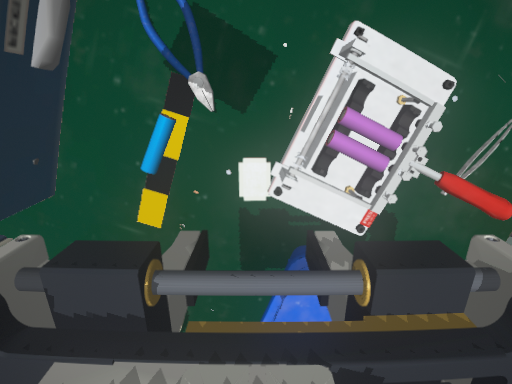

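```bash
python3 -m pendant '[[[-0.1,1,-0.2,0,7,0,0.78],[0,1,0,0,7,0,0.78],[0,1,0,0,7,0,0.78],[0,0,0,0,7,0,0.78],[0,0,0,0,7,0,0.78],[0,0,0,0,7,0,0.78],[0,0,0,0,7,0,0.78],[0,0,0,0,7,0,0.78],[0,0,0,0,7,0,0.78],[0,0,0,0,7,0,0.78],[0,0,0,0,7,0,0.78],[0,0,0,0,7,0,0.78]]]'
python3 -m pendant '[[[0,0,0,0,6.1,0,0.78],[0,0,0,0,0,0,0.78],[0,0,0,0,0,0,0.78],[0,0,0,0,0,0,0.78]]]'
python3 look.py w34
```

```text
clock: 39.77
tool_pos: [0.6577, 0.1316, 0.1317]
orientation: [-90.0, 0.2, 24.7]
force: [-0.1, 0.4, -0.4]
opening: 0.0686
clock: 40.1
tool_pos: [0.6578, 0.1316, 0.1318]
orientation: [-90.0, 0.2, 19.1]
force: [-0.0, 0.6, -0.5]
opening: 0.0687
40.1 [0.6578 0.1316 0.1318] [-89.98   0.23  19.06] [ 27.9  24.2  -6.6  -0.1 -59.4 -98.8]
0.92 [467.9, 17.5, 43.5, 60.7] [0.4518 0.2993] [55. 43.] long axis 0.7 [106.  81.  74.] toolshift cm [-14.     0.06  22.58]
0.65 [233.7, 168.2, 46.2, 35.3] [0.6559 0.1317] [37. 50.] long axis 109.1 [232. 235. 233.] toolshift cm [-0.17  0.    0.07]
```

View pics/w34.png

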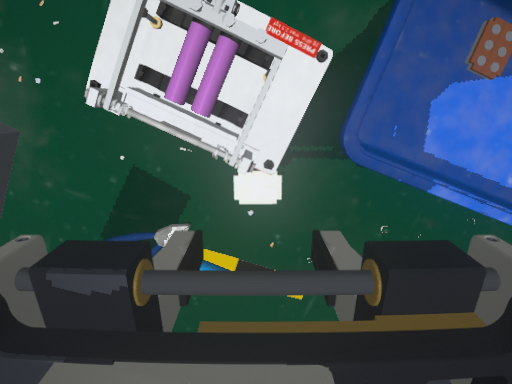

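```bash
python3 -m pendant '[[[0.2,3.2,0.05,0,0,0,0.78],[0,3.2,0,0,0,0,0.78],[0,3.2,0,0,0,0,0.78],[0,2,0,0,0,0,0.78],[0,0.9,0,0,0,0,0.78],[0,0.1,0,0,0,0,0.78],[0,0,0,0,0,0,0.78]]]'
python3 look.py w35
```

```text
clock: 40.78
tool_pos: [0.6595, 0.1327, 0.0062]
orientation: [-90.0, 0.2, 18.9]
force: [0.1, -0.7, 1.0]
opening: 0.0683
40.78 [0.6595 0.1327 0.0062] [-90.     0.22  18.85] [ 27.9  31.8 -12.9  -0.  -45.6 -99. ]
0.79 [219.9, 212.5, 75.7, 53.8] [0.656  0.1324] [38. 50.] long axis 107.2 [173. 176. 171.] toolshift cm [-0.34  0.    0.09]
```

View pics/w35.png

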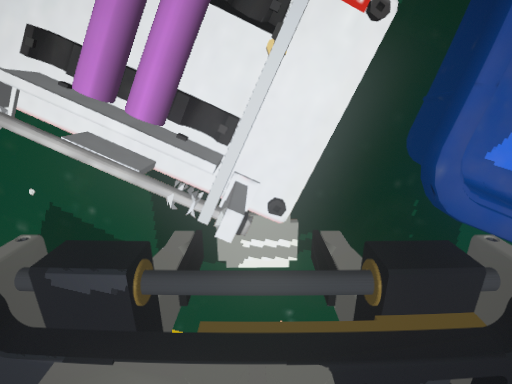

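```bash
python3 -m pendant '[[[0,0,0,0,0,0,0.3],[0,0,0,0,0,0,0.3],[0,0,0,0,0,0,0.3],[0,0,0,0,0,0,0.3],[0.5,-0.1,0,0,0,0,0],[1,-0.1,0,0,0,0,0],[1,-0.1,0,0,0,0,0],[1,-0.2,0,0,0,0,0],[0,-1.5,0,0,0,0,0],[0,-2.5,0,0,0,0,0],[0,0,0,0,0,0,0]]]'
python3 look.py w36
```

```text
clock: 41.8
tool_pos: [0.6954, 0.1448, 0.0553]
orientation: [-90.0, -0.1, 18.8]
force: [1.3, 1.0, 1.0]
opening: 0.0479
41.8 [0.6954 0.1448 0.0553] [-90.01  -0.12  18.84] [ 27.4  31.4  -5.7   0.  -52.8 -98.6]
0.56 [216.2, 214.6, 78.7, 50.5] [0.7149 0.1516] [52. 64.] long axis 108.9 [158. 161. 155.] toolshift cm [2.07 0.   0.01]
```

View pics/w36.png

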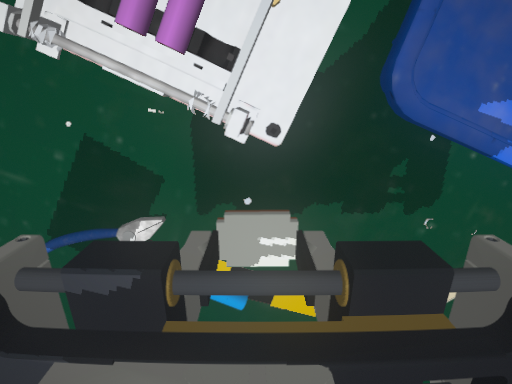

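```bash
python3 -m pendant '[[[0,0,2.6,0,0,0,0],[0,0,2.6,0,0,0,0],[0.2,0,2.6,0,0,0,0],[0.2,0,2.6,0,0,0,0],[0,1.5,0,0,0,0,0],[0,2,0,0,0,0,0],[0,0.9,0,0,0,0,0],[0,0.35,0,0,0,0,0],[0,0,0,0,0,0,0],[0,0,0,0,0,0,0.8],[0,0,0,0,0,0,0.8],[0,0,0,0,0,0,0.8]]]'
python3 -m pendant '[[[0,-1,0,0,0,0,0.8],[0,-3,0,0,0,0,0.8],[0,-4,0,0,0,0,0.8],[0,-4,0,0,0,0,0.75],[0,0,0,0,-7,0,0.7],[0,0,0,0,-7,0,0.7],[0,0,0,0,-7,0,0.7],[0,0,0,0,-7,0,0.7],[0,0,0,0,-7,0,0.7],[0,0,0,0,-7,0,0.7],[0,0,0,0,-7,0,0.7],[0,0,0,0,-7,0,0.7]]]'
python3 -m pendant '[[[0,0,0,0,-7,0,0.65],[0,0,0,0,-7,0,0.65],[0,0,0,0,-7,0,0.65],[0,0,0,0,-7,0,0.65],[0,0,0,0,-6,0,0.65],[0,0,0,0,0,0,0.65],[0,0,0,0,0,0,0.65]]]'
python3 look.py w37
```

```text
clock: 42.9
tool_pos: [0.6623, 0.2432, 0.0027]
orientation: [-90.0, 0.3, 18.8]
force: [0.1, 0.3, -0.6]
opening: 0.0638
clock: 43.9
tool_pos: [0.663, 0.2435, 0.1239]
orientation: [-89.8, 0.1, 75.1]
force: [0.2, -0.6, -0.1]
opening: 0.0614
clock: 44.48
tool_pos: [0.6631, 0.2436, 0.1237]
orientation: [-89.8, -0.0, 108.6]
force: [-0.4, -0.2, 0.1]
opening: 0.0568
44.48 [0.6631 0.2436 0.1237] [-8.9790e+01 -2.0000e-02  1.0858e+02] [ 35.9  27.6  -2.1  -0.1 -60.5 -17.3]
0.97 [242.5, 166.3, 33.6, 44.8] [0.6603 0.243 ] [36. 51.] long axis 107.6 [224. 228. 225.] toolshift cm [0.03 0.   0.28]
```

View pics/w37.png

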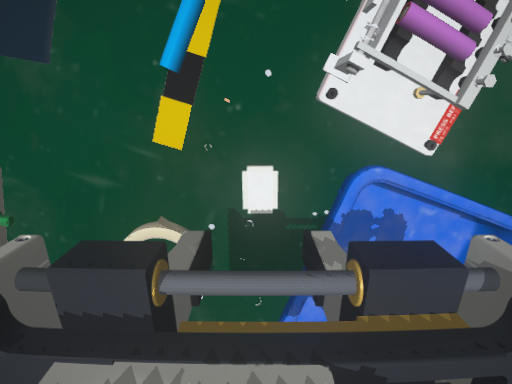

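```bash
python3 -m pendant '[[[0.05,3.2,0.15,0,1,0,0.62],[0,3.2,0.15,0,0,0,0.6],[0,3.2,0,0,0,0,0.6],[0,1.6,0,0,0,0,0.6],[0,0.7,0,0,0,0,0.6],[0,0.1,0,0,0,0,0.6],[0,0,0,0,0,0,0.3],[0,0,0,0,0,0,0],[0,0,0,0,0,0,0],[0,0,0,0,0,0,0],[0,0,0,0,0,0,0]]]'
python3 -m pendant '[[[0,-1,0,0,0,0,0],[0,-2,0,0,0,0,0],[0,-4,0,0,0,0,0],[0,-4,0,0,0,0,0],[0,-4,0,0,0,0,0],[0,-4,0,0,0,0,0],[0,-4,0,0,0,0,0],[0,-4,0,0,0,0,0],[0,-4,0,0,0,0,0],[0,-3,0,0,0,0,0],[0,0,0,0,0,0,0],[0,0,0,0,0,0,0]]]'
python3 look.py w38; python3 to.py 0.51 -0.36 0.42 -90 0 110.97
```

```text
clock: 45.5
tool_pos: [0.6604, 0.2438, 0.005]
orientation: [-89.9, -0.0, 107.8]
force: [-0.7, 1.1, 5.1]
opening: 0.0348
clock: 46.5
tool_pos: [0.6611, 0.2436, 0.3469]
orientation: [-90.1, -0.1, 107.8]
force: [-0.3, -0.8, -1.5]
opening: 0.0352
46.5 [0.6611 0.2436 0.3469] [-9.0050e+01 -1.0000e-01  1.0778e+02] [ 36.   21.   16.6  -0.1 -85.5 -18.2]
0.8 [339.9, 202.0, 25.2, 19.3] [0.4518 0.2991] [54. 39.] long axis 0.8 [153. 119. 122.] toolshift cm [11.67  0.   18.24]
0.72 [227.9, 203.6, 56.6, 68.0] [0.61   0.4056] [114. 146.] long axis 107.6 [199. 201. 196.] toolshift cm [16.98  0.03 -0.08]
46.6 [0.6601 0.2434 0.3429] [-89.7  -0.  107.8] [ 36.   21.1  16.4  -0.1 -85.5 -18.2] 0.0349
shift [-52.87  -7.58  32.75] turn [-0.3 -3.2  0. ]
```

View pics/w38.png

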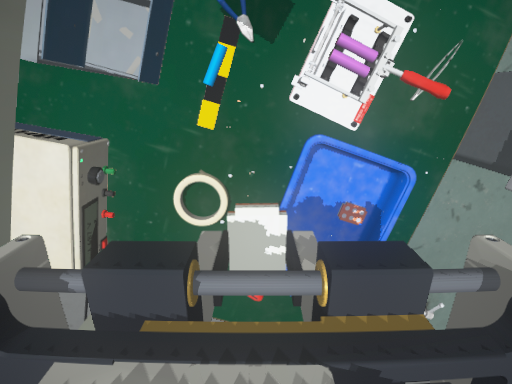

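```bash
python3 -m pendant '[[[-3.3,-0.5,2.05,0,0,0,0],[-3.3,-0.5,2.05,0,0,0,0],[-3.3,-0.5,2.05,0,0,0,0],[-3.3,-0.5,2.05,0,0,0,0],[-3.3,-0.5,2.05,0,0,0,0],[-3.3,-0.5,2.05,0,0,0,0],[-3.3,-0.5,2.05,0,0,0,0],[-3.3,-0.5,2.05,0,0,0,0],[-3.3,-0.5,2.05,0,0,0,0],[-3.3,-0.5,2.05,0,0,0,0],[-3.3,-0.5,2.05,0,0,0,0],[-3.3,-0.5,2.05,0,0,0,0]]]'
python3 -m pendant '[[[-3.3,-0.5,2.05,0,0,0,0],[-3.3,-0.5,2.05,0,0,0,0],[-3.3,-0.5,2.05,0,0,0,0],[-3.3,-0.5,2.05,0,-3,0,0],[0,0,0,0,0,6.7,0],[0,0,0,0,0,6.7,0],[0,0,0,0,0,6.7,0],[0,0,0,0,0,6.7,0],[0,0,0,0,0,6.7,0],[0,0,0,0,0,6.7,0],[0,0,0,0,0,6.7,0],[0,0,0,0,0,0,0]]]'
sed -i 's/px=-0.0016/px=0.000,pl=.001/' q.py
python3 -m pendant '[[[0,0,0,0,0,0,0],[0,0,0,0,0,0,0]]]'
python3 q.py w39
```

```text
clock: 47.6
tool_pos: [0.5463, -0.2101, 0.403]
orientation: [-89.6, -0.1, 107.8]
force: [1.2, 0.4, -0.6]
opening: 0.0349
clock: 48.6
tool_pos: [0.5046, -0.3583, 0.4156]
orientation: [-88.3, 46.7, 112.2]
force: [-2.4, -2.4, -3.4]
opening: 0.0352
clock: 48.77
tool_pos: [0.5099, -0.3599, 0.4246]
orientation: [-89.7, 46.4, 111.0]
force: [0.2, 0.7, 1.1]
opening: 0.0352
[ 0.50992053 -0.35994818  0.42459879] [-89.650363    46.38566816 110.95865223] [  0.3  -6.1 -38.3  56.4 -54.7 -12.7] 0.03515569060646367
[ 0.5094 -0.4123  0.3397] [-90.    47.   110.97] [2.79 9.39 1.86] [-0.36 -0.01  0.61]
[ 0.5251 -0.4533  0.2988] [-90.    47.   110.97] [ 2.72 15.39  1.82] [-0.36 -0.01  0.61]
```

View pics/w39.png

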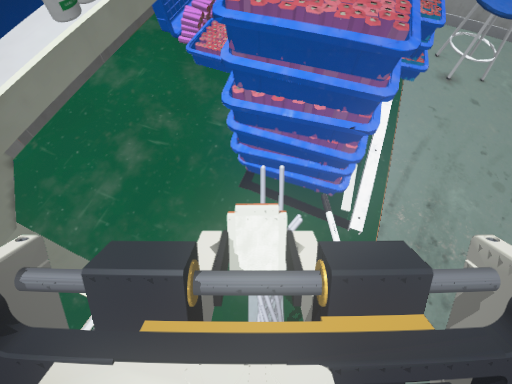

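```bash
python3 -m pendant '[[[0.7,2.3,0.45,-0.3,0,0.5,0],[0.7,2.3,0.45,0,0,0,0],[0.7,2.3,0.45,0,0,0,0],[0.6,2.3,0.45,0,0,0,0],[0,1.5,0,0,0,0,0],[0,1.5,0,0,0,0,0],[0,1.2,0,0,0,0,0],[0,0.6,0,0,0,0,0],[0,0,0,0,0,0,0],[0,0,0,0,0,0,0],[0,0,0,0,0,0,0]]]'
python3 q.py w40
```

```text
clock: 49.73
tool_pos: [0.5235, -0.4453, 0.3106]
orientation: [-90.1, 47.0, 110.9]
force: [-0.4, 0.2, -0.2]
opening: 0.0349
[ 0.52354416 -0.44530341  0.3106367 ] [-90.05526711  47.04580931 110.85105579] [-20.9   1.8 -48.1  83.1 -33.3 -29.1] 0.03492721898163914
[ 0.5094 -0.4123  0.3397] [-90.    47.   110.97] [ 0.32 -4.61  0.14] [-0.03 -0.08 -0.05]
[ 0.5251 -0.4533  0.2988] [-90.    47.   110.97] [0.32 1.39 0.14] [-0.03 -0.08 -0.05]
```

View pics/w40.png

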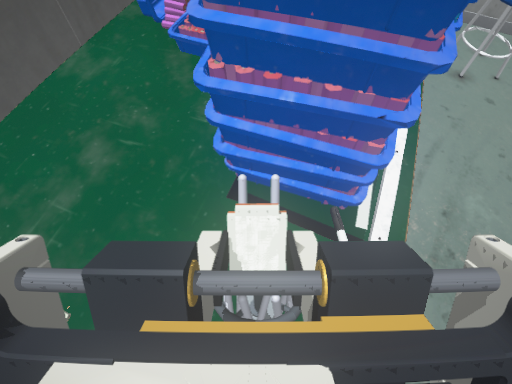

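```bash
python3 -m pendant '[[[0.3,0.5,0.15,0,0,0,0],[0,0.4,0,0,0,0,0],[0,0.2,0,0,0,0,0],[0,0,0,0,0,0,0],[0,0,0,0,0,0,0]]]'
python3 -m pendant '[[[0,0.15,0,0,0,0,0],[0,0.15,0,0,0,0,0],[0,0,0,0,0,0,0],[0,0,0,0,0,0,0]]]'
python3 q.py w41;python3 - <<'E'
from dl import *
p=snapshot('wrist');cv2.imwrite('pics/w41c.png',cv2.resize(p['image'][140:260,180:340,::-1],None,fx=5,fy=5,interpolation=cv2.INTER_CUBIC))
E
```

```text
clock: 50.2
tool_pos: [0.5236, -0.4509, 0.3]
orientation: [-90.0, 47.0, 111.0]
force: [-0.7, 0.2, -0.9]
opening: 0.0351
clock: 50.53
tool_pos: [0.5243, -0.4528, 0.2976]
orientation: [-89.9, 47.0, 111.0]
force: [0.3, 0.2, 0.2]
opening: 0.035
[ 0.52434116 -0.45282231  0.29757705] [-89.9401664   46.98786842 110.98375359] [-23.5   2.8 -48.7  87.5 -31.5 -31.9] 0.03503942977776484
[ 0.5094 -0.4123  0.3397] [-90.    47.   110.97] [-0.13 -6.03 -0.05] [-0.05  0.01  0.01]
[ 0.5251 -0.4533  0.2988] [-90.    47.   110.97] [-0.14 -0.03 -0.06] [-0.05  0.01  0.01]
```

View pics/w41c.png

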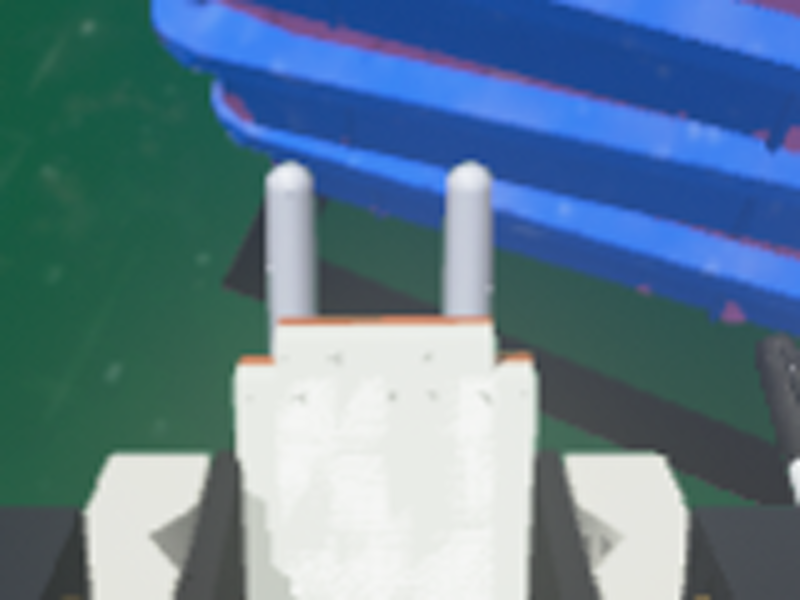

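```bash
python3 -m pendant '[[[-0.1,0.1,-0.05,0,0,0,0],[0,0,0,0,0,0,0],[0,0,0,0,0,0,0]]]'
python3 -m pendant '[[[0,0.08,0,0,0,0,0],[0,0,0,0,0,0,0],[0,0,0,0,0,0,0]]]'
```

```text
clock: 50.88
tool_pos: [0.5255, -0.4539, 0.2978]
orientation: [-90.0, 47.0, 111.0]
force: [-0.4, 0.9, 1.3]
opening: 0.035
clock: 51.13
tool_pos: [0.5255, -0.4541, 0.2978]
orientation: [-90.0, 47.0, 111.0]
force: [-4.5, 7.5, 4.7]
opening: 0.0351
```

Contact. Release, back away, and look at the cradle.

```bash
python3 -m pendant '[[[0,0,0,0,0,0,0.6],[0,0,0,0,0,0,0.6],[0,0,0,0,0,0,0.6],[0,0,0,0,0,0,0.6],[0,0,0,0,0,0,0.6],[0,0,0,0,0,0,0.6]]]'
python3 -m pendant '[[[0,-1,0,0,0,0,0.6],[0,-3,0,0,0,0,0.6],[0,-4,0,0,0,0,0.6],[0,-3,0,0,0,0,0.6],[0,0,0,0,0,0,0.6],[0,0,0,0,0,0,0.6],[0,0,0,0,0,0,0.6]]]'
python3 - <<'E'
from dl import *
p=snapshot('side');cv2.imwrite('pics/s42.png',cv2.resize(p['image'][200:320,200:340,::-1],None,fx=5,fy=5,interpolation=cv2.INTER_CUBIC))
E
python3 to.py 0.43 -0.19 0.16 -90 10 110.97
```

```text
clock: 51.63
tool_pos: [0.5255, -0.4545, 0.297]
orientation: [-89.9, 47.0, 111.0]
force: [0.8, -0.1, 0.1]
opening: 0.0528
clock: 52.22
tool_pos: [0.4971, -0.3789, 0.372]
orientation: [-90.0, 47.0, 111.0]
force: [-0.6, 0.0, -0.6]
opening: 0.0527
52.27 [ 0.4967 -0.3795  0.3713] [-89.9  47.  111. ] [ -5.6  -5.5 -45.9  64.7 -46.3 -19.4] 0.0525
shift [29.15 -0.25 -0.58] turn [ -0.1   0.  -37. ]
```

View pics/s42.png

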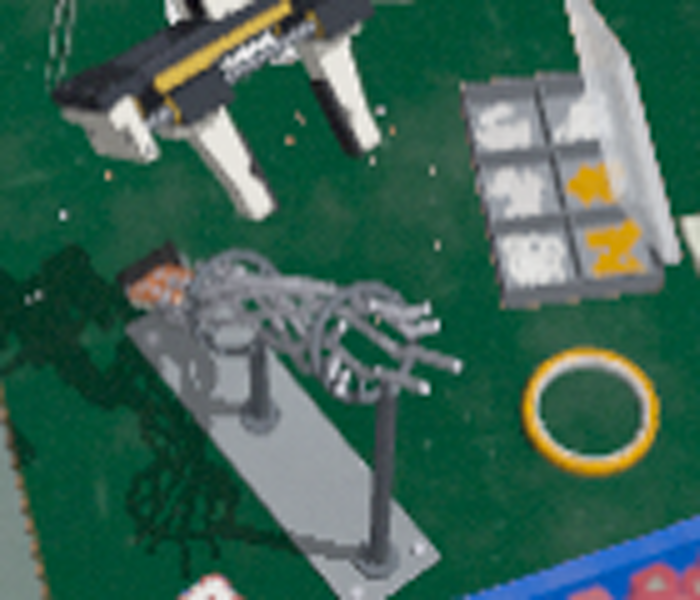

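```bash
python3 -m pendant '[[[0,0,0,0,0,-6.8,0.6],[0,0,0,0,0,-6.8,0.6],[0,0,0,0,0,-6.8,0.6],[0,0,0,0,0,-6.8,0.6],[0,0,0,0,0,-6.8,0.6],[0,0,0,0,0,0,0.6],[0,0,0,0,0,0,0.6]]]'
python3 to.py 0.437 -0.19 0.115 -90 13 110.97
```

```text
clock: 52.85
tool_pos: [0.4959, -0.3864, 0.373]
orientation: [-89.7, 16.6, 110.3]
force: [-0.7, 0.5, -1.1]
opening: 0.0523
52.85 [ 0.4959 -0.3864  0.373 ] [-89.7  16.6 110.3] [-11.7   4.4  -9.6  15.3 -68.   27.2] 0.0523
shift [26.98 18.88 -1.39] turn [-0.5 -0.7 -3.6]
```

```bash
python3 -m pendant '[[[3,2.1,-0.15,0,0,-3.2,0.6],[3,2.1,-0.15,0,-0.6,0,0.6],[3,2.1,-0.15,0,0,0,0.6],[3,2.1,-0.15,0,0,0,0.6],[3,2.1,-0.15,0,0,0,0.6],[3,2.1,-0.15,0,0,0,0.6],[3,2.1,-0.15,0,0,0,0.6],[3,2.1,-0.15,0,0,0,0.6],[3,2.1,-0.15,0,0,0,0.6],[0,0,0,0,0,0,0.6],[0,0,0,0,0,0,0.6]]]'
python3 qc.py w43 13
```

```text
clock: 53.77
tool_pos: [0.426, -0.1768, 0.1243]
orientation: [-89.3, 13.4, 111.4]
force: [1.0, -1.0, 0.6]
opening: 0.0523
53.7667 [ 0.42597422 -0.17681109  0.12428387] [-89.28458985  13.43943326 111.3782291 ] [ 12.8   1.4 -48.   20.6 -41.1  -7.2] 0.052310830901254095
[ 0.4255 -0.1933  0.085 ] [-90.    13.   110.97] [-0.56  4.18  0.59] [-0.62  0.39 -0.44]
[ 0.4387 -0.2278  0.0377] [-90.    13.   110.97] [-3.05  9.64  0.55] [-0.62  0.39 -0.44]
```

View pics/w43.png

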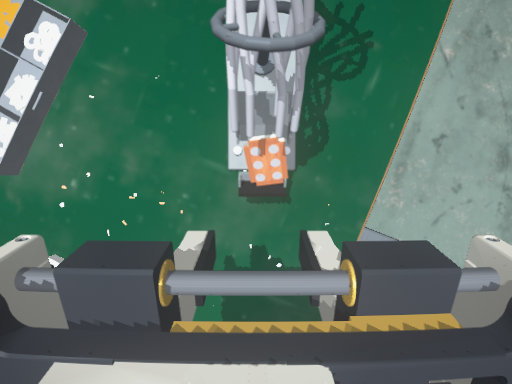

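```bash
python3 -m pendant '[[[-0.5,1.6,0.3,-0.6,0,0,0.62],[-0.6,1.6,0.25,0,0.4,0,0.62],[-0.6,1.6,0,0,0,0,0.62],[-0.6,1.6,0,0,0,0,0.62],[0,0,0,0,0,0,0.62],[0,0,0,0,0,0,0.62]]]'
python3 qc.py w44 13
python3 - <<'E'
from dl import *
p=snapshot('wrist');cv2.imwrite('pics/w44c.png',cv2.resize(p['image'][140:260,180:340,::-1],None,fx=5,fy=5,interpolation=cv2.INTER_CUBIC))
E
```

```text
clock: 54.32
tool_pos: [0.4367, -0.2145, 0.0694]
orientation: [-90.2, 13.4, 110.6]
force: [-0.6, -0.6, -0.3]
opening: 0.0544
54.3167 [ 0.43669922 -0.21446987  0.06939378] [-90.21270216  13.42661594 110.64765995] [  5.4   7.9 -52.2  27.5 -28.9  -8.7] 0.054374081952524335
[ 0.4255 -0.1933  0.085 ] [-90.    13.   110.97] [ 1.95 -2.07  0.29] [ 0.14 -0.31 -0.43]
[ 0.4387 -0.2278  0.0377] [-90.    13.   110.97] [-0.54  3.38  0.29] [ 0.14 -0.31 -0.43]
```

View pics/w44c.png

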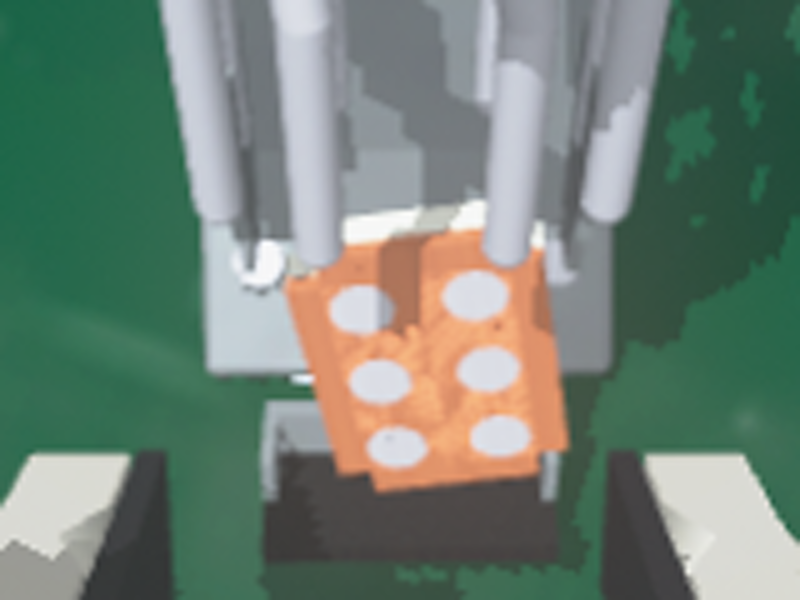

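```bash
python3 -m pendant '[[[-0.2,0.8,0.25,0,0,0,0.65],[-0.2,0.9,0.25,0,0,0,0.65],[-0.1,0.9,0,0,0,0,0.65],[-0.1,0.6,0,0,0,0,0.65],[0,0.3,0,0,0,0,0.65],[0,0,0,0,0,0,0.65],[0,0,0,0,0,0,0.65]]]'
python3 qc.py w45 13
```

```text
clock: 55.0
tool_pos: [0.438, -0.228, 0.0374]
orientation: [-90.3, 13.4, 110.7]
force: [-0.1, 0.1, 0.6]
opening: 0.0566
55.0 [ 0.4380462  -0.22798246  0.03742707] [-90.33821235  13.4437622  110.74342957] [  1.3  11.3 -55.8  35.8 -21.8 -13.8] 0.056592682724505246
[ 0.4255 -0.1933  0.085 ] [-90.    13.   110.97] [ 2.48 -5.49 -0.09] [ 0.29 -0.22 -0.44]
[ 0.4387 -0.2278  0.0377] [-90.    13.   110.97] [-0.01 -0.03 -0.07] [ 0.29 -0.22 -0.44]
```

View pics/w45.png

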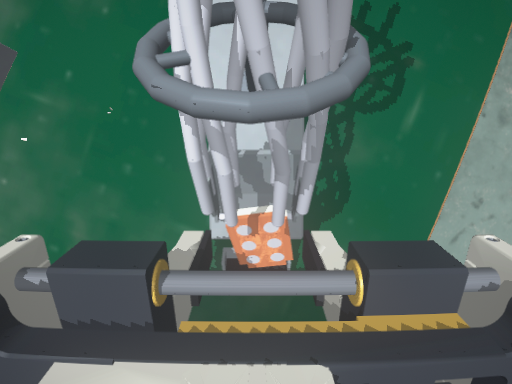

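```bash
python3 -m pendant '[[[0,0.2,0.1,0,0,0,0.65],[0,0,0,0,0,0,0.65],[0,0,0,0,0,0,0.4],[0,0,0,0,0,0,0],[0,0,0,0,0,0,0],[0,0,0,0,0,0,0],[0,0,0,0,0,0,0],[0,0,0,0,0,0,0]]]'
python3 qc.py w46 13
```

```text
clock: 55.72
tool_pos: [0.437, -0.2287, 0.0348]
orientation: [-90.3, 13.4, 110.7]
force: [0.9, 1.2, 1.2]
opening: 0.0363
55.7167 [ 0.43698444 -0.22874159  0.0347932 ] [-90.29628569  13.40891449 110.74936607] [  0.9  11.5 -56.2  36.6 -21.3 -14.3] 0.03634962507026627
[ 0.4255 -0.1933  0.085 ] [-90.    13.   110.97] [ 2.46 -5.75 -0.21] [ 0.25 -0.21 -0.41]
[ 0.4387 -0.2278  0.0377] [-90.    13.   110.97] [-0.04 -0.29 -0.2 ] [ 0.25 -0.21 -0.41]
```

View pics/w46.png

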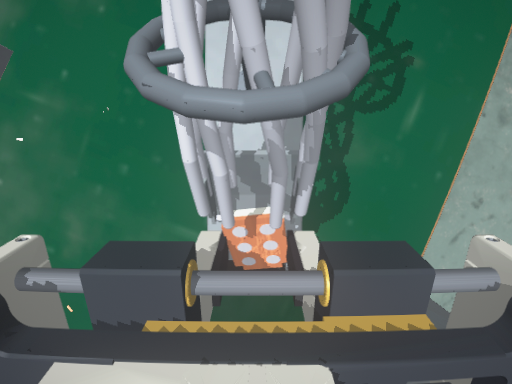

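```bash
python3 -m pendant '[[[0,0,0,0,0,0,0],[0,0,0,0,0,0,0],[0.2,-0.5,0,0,0,0,0],[0.4,-0.9,0,0,0,0,0],[0.4,-0.9,0,0,0,0,0],[0.4,-1.5,0,0,0,0,0],[0,-3,0,0,0,0,0],[0,-3,0,0,0,0,0],[0,-3,0,0,0,0,0],[0,0,0,0,0,0,0],[0,0,0,0,0,0,0]]]'
python3 qc.py w47 13
```

```text
clock: 56.68
tool_pos: [0.4221, -0.1879, 0.1577]
orientation: [-90.5, 13.4, 110.7]
force: [-0.6, -0.5, -0.4]
opening: 0.0367
56.6833 [ 0.42209321 -0.18787266  0.15769791] [-90.54312557  13.44192471 110.73528346] [ 11.4  -1.9 -45.4  18.7 -45.3  -3.7] 0.036652605179117934
[ 0.4255 -0.1933  0.085 ] [-90.    13.   110.97] [ 1.08  7.21 -0.06] [ 0.49 -0.23 -0.44]
[ 0.4387 -0.2278  0.0377] [-90.    13.   110.97] [-1.41 12.67 -0.02] [ 0.49 -0.23 -0.44]
```

View pics/w47.png

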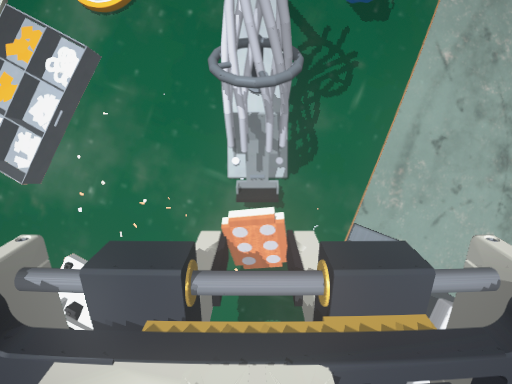

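```bash
python3 -m pendant '[[[-0.1,-1,-3.6,0,0,0,0],[-0.1,-1,-3.6,0,0,0,0],[-0.1,-1,-3.6,0,0,0,0],[-0.1,-1,-3.5,0,0,-6,0],[0,0,0,0,0,-6,0],[0,0,0,0,0,-6,0],[0,0,0,0,0,-6,0],[0,0,0,0,0,-6,0],[0,0,0,0,0,-5,0],[0,0,0,0,0,0,0],[0,0,0,0,0,0,0],[0,0,0,0,0,0,0]]]'
python3 to.py .51 .30 .2 -90 -22 180
python3 - <<'E'
from dl import *
p=snapshot('wrist');cv2.imwrite('pics/w48c.png',cv2.resize(p['image'][200:280,210:310,::-1],None,fx=8,fy=7,interpolation=cv2.INTER_CUBIC))
E
```

```text
clock: 57.73
tool_pos: [0.5512, -0.1336, 0.1947]
orientation: [-90.1, -21.5, 110.8]
force: [-0.3, -0.6, 0.2]
opening: 0.0364
57.73 [ 0.5512 -0.1336  0.1947] [-90.1 -21.5 110.8] [ -7.6  20.8   1.2 -19.1 -81.4  33.1] 0.0364
shift [ 39.28  14.9  -11.49] turn [ 25.7 -64.3  -0.5]
```

View pics/w48c.png

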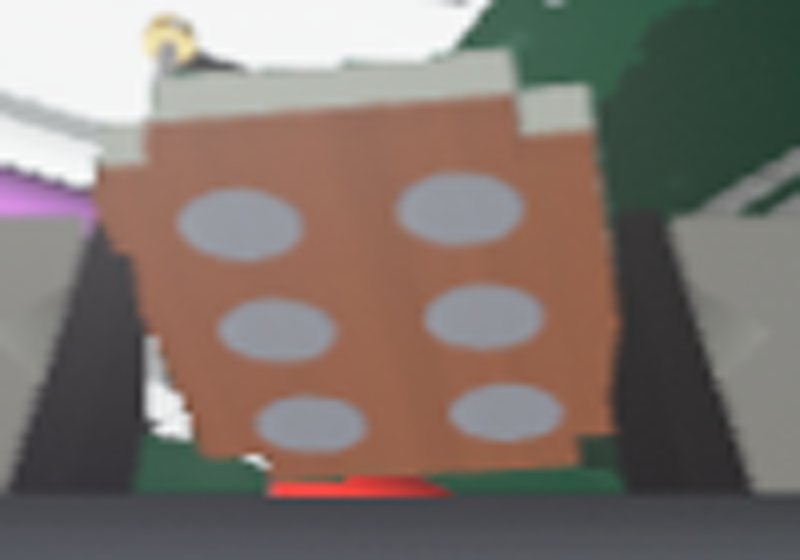

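```bash
python3 -m pendant '[[[1.6,0.6,-0.5,0,0,0,0],[3,1.15,-0.9,0,0,0,0],[3,1.15,-0.9,0,0,0,0],[3,1.15,-0.9,0,0,0,0],[3,1.15,-0.9,0,0,0,0],[3,1.15,-0.9,0,0,0,0],[3,1.15,-0.9,0,0,0,0],[3,1.15,-0.9,0,0,0,0],[3,1.15,-0.9,0,0,0,0],[3,1.15,-0.9,0,0,0,0],[3,1.15,-0.9,0,0,0,0],[3,1.15,-0.9,0,0,0,0]]]'
python3 -m pendant '[[[3,1.15,-0.9,0,0,0,0],[1.6,0.6,-0.5,0,0,0,0],[0,0,0,2.5,-6.3,0,0],[0,0,0,2.5,-6.3,0,0],[0,0,0,2.5,-6.3,0,0],[0,0,0,2.5,-6.3,0,0],[0,0,0,2.5,-6.3,0,0],[0,0,0,2.5,-6.3,0,0],[0,0,0,2.5,-6.3,0,0],[0,0,0,2.5,-6.3,0,0],[0,0,0,2.5,-6.3,0,0],[0,0,0,2.5,-6.3,0,0]]]'
python3 -m pendant '[[[0,0,0,0,0,0,0],[0,0,0,0,0,0,0]]]'
python3 to.py .51 .30 .03 -90 -21 180; python3 look.py w49
```

```text
clock: 58.78
tool_pos: [0.516, 0.2525, 0.2011]
orientation: [-90.4, -21.4, 111.1]
force: [1.7, 1.0, -0.4]
opening: 0.0364
clock: 59.78
tool_pos: [0.5123, 0.3018, 0.2014]
orientation: [-89.9, -21.3, 179.0]
force: [0.4, 0.5, -0.4]
opening: 0.0364
clock: 59.95
tool_pos: [0.512, 0.3024, 0.2009]
orientation: [-89.9, -21.3, 178.6]
force: [-0.0, 0.5, -0.1]
opening: 0.036
59.95 [0.512  0.3024 0.2009] [-89.9 -21.3 178.6] [ 39.9  26.    8.  -13.8 -88.5  51.1] 0.036
shift [-6.02 15.99  0.22] turn [ 0.4 -1.3  0.3]
59.95 [0.512  0.3024 0.2009] [-89.91 -21.29 178.56] [ 39.9  26.    8.  -13.8 -88.5  51.1]
0.9 [222.0, 209.4, 63.5, 58.1] [0.2925 0.3097] [148. 100.] long axis 6.9 [140. 109. 102.] toolshift cm [20.46  7.98 -0.19]
0.75 [247.3, 137.7, 27.5, 34.5] [0.4529 0.3006] [36. 54.] long axis 179.7 [154. 119. 120.] toolshift cm [5.5  2.15 0.32]
0.68 [159.4, 109.0, 33.3, 40.0] [0.4931 0.4029] [39. 54.] long axis 179.4 [186. 140. 125.] toolshift cm [  2.     0.76 -10.  ]
```

View pics/w49.png

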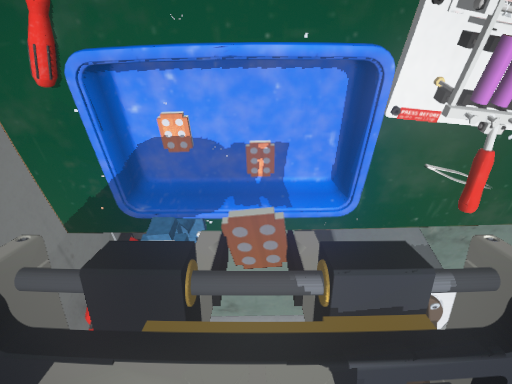

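```bash
python3 -m pendant '[[[-1.3,3.1,0.1,0,-1.3,0,0],[-1.3,3.2,0.1,0,0,0,0],[-1.25,3.2,0,0,0,0,0],[-1.25,3.2,0,0,0,0,0],[-1.2,3.2,0,0,0,0,0],[0,0,0,0,0,0,0],[0,0,0,0,0,0,0]]]'
python3 to.py .513 .30 .012 -90 -21 180;python3 - <<'E'
from dl import *
p=snapshot('side');cv2.imwrite('pics/s50.png',cv2.resize(p['image'][90:190,160:290,::-1],None,fx=6,fy=6,interpolation=cv2.INTER_CUBIC))
E
```

```text
clock: 60.63
tool_pos: [0.5133, 0.299, 0.0293]
orientation: [-90.3, -21.5, 179.8]
force: [0.0, 0.6, 0.7]
opening: 0.036
60.63 [0.5133 0.299  0.0293] [-90.3 -21.5 179.8] [ 39.5  34.9  -1.  -14.5 -71.3  57. ] 0.036
shift [-0.61  1.62 -0.09] turn [ 0.4 -0.2  0.5]
```

View pics/s50.png

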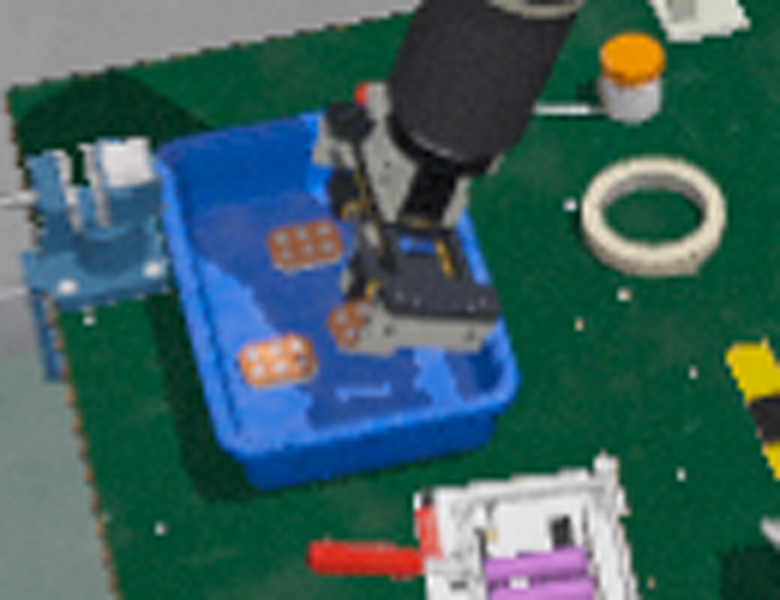

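```bash
python3 -m pendant '[[[-0.2,0.55,0,0,0,0,0],[-0.2,0.55,0,0,0,0,0],[-0.15,0.4,0,0,0,0,0],[0,0,0,0,0,0,0],[0,0,0,0,0,0,0]]]'
python3 -m pendant '[[[-0.07,0.19,0,0,0,0,0],[0,0,0,0,0,0,0],[0,0,0,0,0,0,0]]]'
python3 -m pendant '[[[-0.07,0.19,0,0,0,0,0],[0,0,0,0,0,0,0],[0,0,0,0,0,0,0]]]'
```

```text
clock: 61.1
tool_pos: [0.5137, 0.3003, 0.0142]
orientation: [-90.5, -21.3, 180.0]
force: [0.7, -0.1, -0.1]
opening: 0.0361
clock: 61.35
tool_pos: [0.5136, 0.3003, 0.0119]
orientation: [-90.4, -21.3, 180.0]
force: [-0.7, -0.6, -0.3]
opening: 0.0358
clock: 61.6
tool_pos: [0.5135, 0.3002, 0.0097]
orientation: [-90.4, -21.3, 179.9]
force: [-0.3, 0.3, -0.3]
opening: 0.0363
```

```bash
python3 -m pendant '[[[-0.07,0.19,0,0,0,0,0],[0,0,0,0,0,0,0],[0,0,0,0,0,0,0]]]'
python3 -m pendant '[[[-0.04,0.1,0,0,0,0,0],[0,0,0,0,0,0,0],[0,0,0,0,0,0,0]]]'
python3 -m pendant '[[[-0.04,0.1,0,0,0,0,0],[0,0,0,0,0,0,0],[0,0,0,0,0,0,0]]]'
```

```text
clock: 61.85
tool_pos: [0.5136, 0.3003, 0.0078]
orientation: [-90.4, -21.3, 180.0]
force: [0.3, 0.8, 0.2]
opening: 0.036
clock: 62.1
tool_pos: [0.5138, 0.3003, 0.007]
orientation: [-90.5, -21.3, 180.0]
force: [1.4, -0.5, 2.9]
opening: 0.0361
clock: 62.35
tool_pos: [0.5139, 0.3002, 0.0066]
orientation: [-90.5, -21.3, 180.0]
force: [0.2, -0.6, 8.1]
opening: 0.0361
```

Contact with the floor; release and rise.

```bash
python3 -m pendant '[[[0,0,0,0,0,0,0.55],[0,0,0,0,0,0,0.55],[0,0,0,0,0,0,0.55],[0,0,0,0,0,0,0.55],[0.35,-0.9,0,0,0,0,0.55],[1.1,-2.8,0,0,0,0,0.55],[1.1,-2.8,0,0,0,0,0.55],[1.1,-2.8,0,0,0,0,0.55],[1.1,-2.8,0,0,0,0,0.55],[1.1,-2.8,0,0,0,0,0.6],[1.1,-2.8,0,0,0,0,0.6],[0,0,0,0,0,0,0.6]]]'
python3 look.py w51 0.01
```

```text
clock: 63.35
tool_pos: [0.5156, 0.2995, 0.2028]
orientation: [-90.7, -20.8, -179.9]
force: [0.8, 1.0, 1.0]
opening: 0.0526
63.35 [0.5156 0.2995 0.2028] [ -90.71  -20.83 -179.91] [ 39.5  25.8   8.  -13.6 -88.2  52.8]
0.93 [157.7, 111.8, 33.1, 39.5] [0.494  0.4021] [53. 38.] long axis 0.9 [192. 146. 131.] toolshift cm [  2.     0.89 -10.25]
0.83 [245.7, 143.3, 26.5, 32.5] [0.4533 0.2991] [52. 36.] long axis 0.5 [147. 112. 114.] toolshift cm [5.83 2.22 0.05]
0.61 [239.6, 94.4, 35.1, 42.5] [0.5176 0.3016] [53. 37.] long axis 7.0 [225. 173. 155.] toolshift cm [-0.18 -0.07 -0.21]
```

View pics/w51.png

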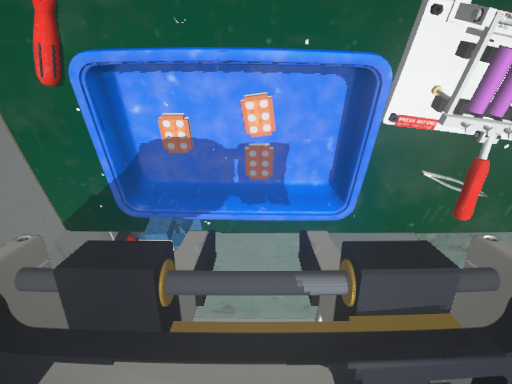

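```bash
python3 -m pendant '[[[1,-2.8,0,0,0,0,0.6],[1,-2.8,0,0,0,0,0.6],[1,-2.8,0,0,0,0,0.6],[1,-2.8,0,0,0,6.8,0.6],[0,0,0,0,0,6.8,0.6],[0,0,0,0,0,6.8,0.6],[0,0,3.9,0,0,0,0.6],[0,0,3.9,0,0,0,0.6],[0,0,3.9,0,0,0,0.6],[0,0,3.9,0,0,0,0.6],[0,0,3.9,0,0,0,0.6],[0,0,0,0,0,0,0.6]]]'
python3 - <<'E'
from h import *
for n in ['side','top','wrist']:
    o=ctrl.get_obs();p=snapshot(n); save(p,n+'60')
    for d in silhouettes(p,'plate_1'):
        m=np.argwhere(d['mask'])[:,::-1]
        if len(m)<10: continue
        X=pix2plane(p,m,.01,o if n=='wrist' else None); print(n,round(d['confidence'],2),d['bbox'],X.mean(0).round(3),p['image'][d['mask']].mean(0).round())
    im=p['image']; c=im[90:384,150:400] if n=='side' else im[100:280,80:400]
    if n!='wrist': cv2.imwrite(f'pics/{n}61.png',cv2.resize(c[:,:,::-1],None,fx=2 if n=='side' else 2.5,fy=2 if n=='side' else 2.5,interpolation=cv2.INTER_CUBIC))
E
```

```text
clock: 64.45
tool_pos: [0.5145, 0.0979, 0.3125]
orientation: [-90.3, -1.1, 179.6]
force: [0.4, 0.9, -0.3]
opening: 0.0525
side 0.49 [195.7, 147.1, 17.5, 6.9] [0.454 0.296 0.01 ] [190. 150. 138.]
side 0.43 [203.2, 128.9, 15.3, 7.5] [0.492 0.399 0.01 ] [187. 149. 140.]
top 0.69 [156.0, 212.1, 13.0, 10.7] [0.515 0.298 0.01 ] [227. 165. 138.]
top 0.53 [156.0, 223.7, 10.2, 14.8] [0.452 0.299 0.01 ] [226. 162. 134.]
wrist 0.98 [137.3, 174.0, 23.0, 26.1] [0.452 0.298 0.01 ] [214. 165. 151.]
wrist 0.86 [73.5, 149.4, 24.5, 28.9] [0.493 0.401 0.01 ] [203. 157. 145.]
wrist 0.77 [128.0, 138.4, 24.1, 30.6] [0.516 0.3   0.01 ] [214. 163. 147.]
```

View pics/side61.png

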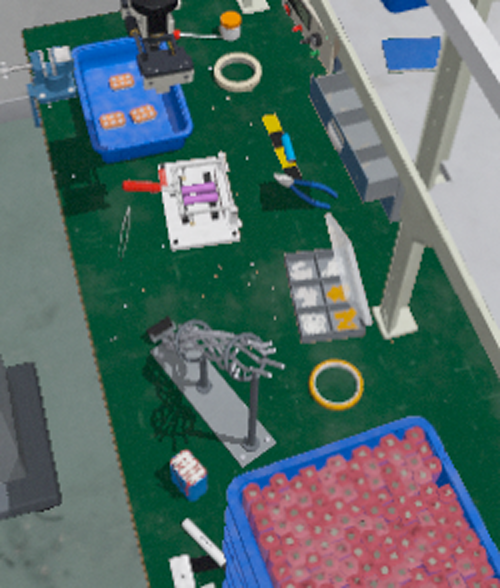

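View pics/top61.png

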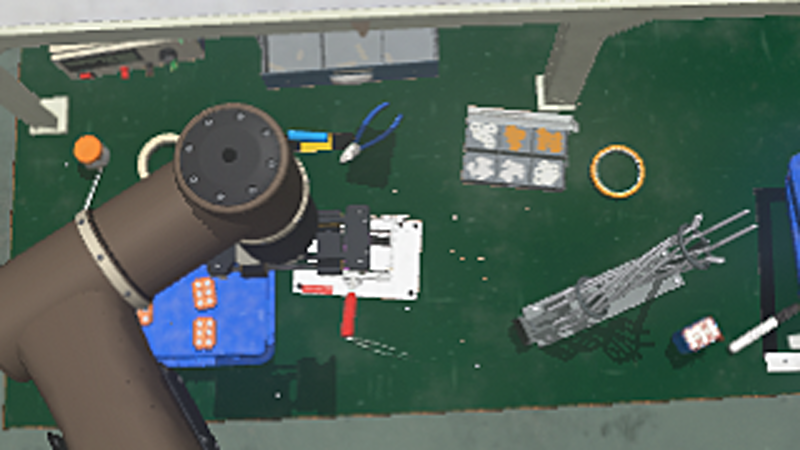

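View pics/wrist60.png

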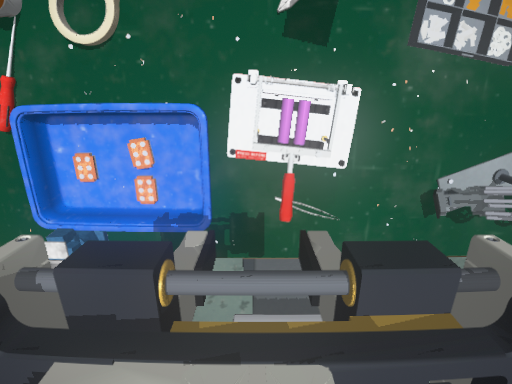

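Run:
```python
from h import *
print(ctrl.close_job()); o=ctrl.get_obs(); print(o['clock'],o['force'])
```

```text
the job is handed in; nothing more can be done
None
the job is handed in; nothing more can be done
```

The tray now holds all three plates I found on the bench, and the job was handed in at about 65 s. The robot was clear of everything at hand-in.

- **Plates:** the one copper-up plate went straight in. The two white-side-up plates each slid down the chute, came to rest in the cradle copper up, and were then put in the tray. The white plate against the clamp fixture was first gripped by its ends and set down in the open, then gripped by its sides.
- **Cradle grip:** the arm could not reach the square-on grip at the cradle because joint 3 hit its limit. I gripped both plates there with the tool steeper than square, and levelled each as it was lowered into the tray.
- **Grip not square:** the last plate turned about 7° in the grip and lies at that angle in the tray.

**Last checks:**
- The wrist picture shows three separate plates flat on the tray floor, copper up, at about (0.494, 0.402), (0.453, 0.299) and (0.516, 0.300) m. The closest pair is roughly 1 cm apart.
- The trained network found all three plates in the wrist picture but only two in each of the side and top pictures. By eye all three show in both, with the third partly hidden by the arm in the top picture.
- I saw no other plate on the visible bench, and the pack, loose cell, tape roll and cutters look unmoved.
- I saw neither a knocked plate nor a slackened grip.

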